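Clamp the sharpening stone in its holder

TASK

Fit the sharpening stone into its adjustable holder so that knives can be sharpened on it: lay it gently, flat and centred, in the bed with the jaw open, slide the jaw up squarely (it must not cock in its guide) until the stone sits snugly between jaw and end stop with no gap at either end, and then press the lock lever all the way down. The stone is brittle, so close the jaw by feel: a light but definite squeeze of about 10 N on top of the jaw's own drag, held for a moment before letting go, never 16 N. Leave the other things on the worktop where they stand.

Things in the scene. Friction and masses are not known exactly. Their poses are not given: they have to be found in the camera images.
- holder: Sharpening-stone holder, standing firmly on non-slip feet (it does not move). Aluminium base 60 mm wide (its x), 262 mm long (its y, from -0.140 to +0.122), no side walls: fingers may straddle it. The rubber-lined bed for the stone is 15 mm above the worktop. Origin: on the worktop under the base's centre line; z up. End stop at the +y end, sliding jaw at the -y end.
- end_stop: Grey fixed end stop, 72 mm wide, top 34 mm above the worktop. The stone bears on the 44 mm wide rubber foot of its adjusting screw. Origin: on the worktop plane at y = +0.094 of the holder, below the foot's face when the screw is backed right out; axes as the holder's. The screw is as the last user left it: the foot stands 0 to 14 mm further towards -y, not measured; it holds firm.
- stone: Two-grit sharpening stone (dark grey below, sand-coloured above), a brittle block 50 mm wide (its x), 150 mm long (its y), 25 mm thick (z), 0.3 to 0.5 kg, lying flat. Origin: centre of its underside. Either end may go to the stop. In place: long axis along the holder's y, within 6 mm of its centre line, pushed home somewhere from y = +0.005 to +0.019. Chips if squeezed with over 16 N.
- jaw: Grey sliding jaw straddling the base, 76 mm wide (x), 31 mm deep (y), top 30 mm above the worktop. Origin: on the worktop plane, mid-jaw; axes parallel to the holder's when square. It has play in its guide and is held square only by a spring (3 N m/rad about the vertical through its origin): pushed off its middle it cocks, and more than 0.04 rad out of square it jams (a failure).
- carriage (a joint): Travel of the jaw along the holder's +y, m: 0 = fully open (174 to 188 mm clear between the rubber faces), up to 0.060; it closes on the stone somewhere from 0.024 to 0.038, depending on the stop's screw. It drags with about 5 N, stays where it is left, and may push the stone along the bed to the stop (2 to 6 N more; on contact the force rises steeply).
- jaw_face (a point): Centre of the jaw's rubber face (60 x 14 mm, gives 1 mm per 25 N), looking towards the stop, 23.5 mm above the worktop, 17 mm in +y from the jaw's origin.
- jaw_push (a point): Middle of the back of the thumb lug behind the jaw, the place to push: 28 mm above the worktop, 29 mm in -y from the jaw's origin. The lug is 26 mm wide, 12 mm long (y) and spans 17 to 38 mm above the worktop; its back looks along the holder's -y. The base (15 mm high) lies under the pushing fingers: keep their tips 18 mm or more above the worktop.
- lock_lever (a joint): Cam lock lever on the jaw, rad: 0 = open, standing 40 degrees up; 0.70 = pressed flat, its cam bearing on the base and locking the jaw (a locked jaw cannot be slid). Its axis is parallel to the holder's y, over the jaw's middle, 34 mm above the worktop; it points to the jaw's -x side. About 3 to 8 N at the pad press it down; it stays where it is left.
- lever_pad (a point): Top of the black 20 x 16 mm finger pad near the lever's free end, 45 mm from its axis, 6 mm in -y from the jaw's origin. Open: 66 mm above the worktop, 32 mm in -x from the jaw's middle; flat: 38 mm above it, 45 mm in -x. Press it straight down from above.
- blue_cup: Blue plastic measuring cup, 64 mm wide, 62 mm tall; origin at the centre of its underside. Leave alone.
- kitchen_timer: Cream wind-up kitchen timer with grey dial, 60 mm wide, 41 mm tall; origin at the centre of its underside. Leave alone.
- red_mug: Red and cream stoneware mug, 84 mm wide, 119 mm with its handle, 95 mm tall; origin at the centre of its underside. Leave alone.

How it is judged:
By the outcome, as a careful person would: the job done as asked, in the order asked, and still so for the second after the job is handed in, with the robot touching nothing.
It also fails if it takes over 69 s, if anything falls off the work surface, if the arm or the gripper's body presses on something with over 40 N, if the wrist force passes 120 N, or if a joint passes its speed limit or range.

ROBOT

A 6-joint arm with a two-finger parallel gripper is mounted at the origin on a cart in front of the work surface, level with it; the furniture and walls round the work are solid. World frame = base frame: x ahead of the robot, y to its left, z up, the work surface at z = 0. Lengths are in m, angles in rad, forces in N, time in s.
With the tool pointing down it reaches from about 0.325 to 0.9 m from the base axis. Payload 6.1 kg.
Tool frame: the origin (TCP) lies on the centre line of the jaws, within the pads' length; the fingertips stand 22 mm ahead of it and the grasp point (between the pads) lies 3 mm ahead of it; x points along the fingers, z is the direction in which the jaws open and shut, and the axes are right-handed (so a half turn about x gives the same grasp; the last joint's range is limited). The gripper opens to 87 mm and grips with 3 to 60 N. Pads are 19 mm wide; open, the fingers measure 117 mm over their backs; the gripper's body (75 mm by 190 mm) begins 51 mm behind the grasp point.
Start: joints at [-1.296, 0.22, 1.526, -0, 1.395, -0.126], TCP at [0.244, -0.575, 0.211] pointing down, gripper open.
Joint ranges: [-2.98, 2.98], [-0.91, 2.08], [0.09, 2.57], [-1.24, 4.39], [0.2, 2.65], [-2.68, 2.68]. Speed limits (rad/s): [2.57, 2.57, 3.01, 3.14, 3.14, 3.14].

INTERFACE

Orientations are given as a 3x3 rotation matrix whose columns are the frame's x, y, z axes.
In Python, from station import arm, imaging gives the robot as it stands.
- The arm moves only by the tool carry_out, never from a script. Its argument "series" is a list of rows, each a list of 3 entries, a list of its own where there are three numbers: the finger opening in cm, from 0 to 8.7, then the shift along the tool's x, y, z in cm, then the turn, a rotation vector about the tool's x, y, z in degrees. In form: [[fingers, [x, y, z], [ax, ay, az]], ...]. A call has exactly 8 rows; each row shifts and turns the pose as measured when the row begins, along the tool's axes as they then stand; what a row does not reach is not made up. A row lasts 1/10 s, in which the tool goes at most 50 mm and 8.59 degrees, less where a joint would pass 70% of its speed; a pose out of reach is approached as far as the arm can. A call is refused whole if a number of a shift passes 5 or a number of a turn 8.59, either way. A call with a gripper value outside its range is refused whole. The fingers move at their own pace and stop on an object; "squeeze" is the grip in N (left out, the last holds). Time passes only in rows, so rows that do not move let the fingers close, or fill a call up. It gives the time, the measured TCP pose, the force and the opening at its end, in the units of the state.
- arm.sense(): the state, without advancing time (a new reading comes with each control period).
- imaging.grab_frame(name): name is "side" or "top" or "wrist"; returns a dict with "pixels" (384x512x3 uint8, red, green, blue), "depth" (384x512 float32, m along the optical axis (not along the pixel's ray), 0 where there is no reading), "K" (3x3 intrinsics, pixels), "k1" (the pictures are not rectified: a ray, as slopes to the right and down, at radius r is drawn at 1 + k1 r^2 times it, then the intrinsics apply), "position" and "attitude" of the camera in the world. Camera axes: x right, y down, z forward; pixel columns grow to the right and rows downward; lengths in m; the calibration is good to about 2 mm. A picture is of the moment at which its call begins.
- arm.close_job(): hands the job in, once; it reports no verdict.
The state is a dict: "time_s": time; "joint_pos": joint angles; "joint_vel": joint speeds; "joint_efforts": joint torques, N m; "position": TCP position; "ee_rot": TCP orientation; "wrist_force": force on the tool from outside, world axes, zero at the start; "wrist_torque": the same for the moment, N m; "width": finger opening in m.
Only numpy, scipy, OpenCV 4.12 (cv2) and the standard library are available. Lean on these libraries where they do the work, as an engineer would, in place of code of your own. Each camera call takes 0.05 s, during which the arm holds its last target.

## Working session

There is one attempt and no reset: what is moved stays moved. The work goes in short steps, Python scripts to look and compute and a tool call to move; the robot and the scene stay as the last step left them, time stands still between calls to the robot, and variables do not carry over. Pictures are saved under pics/ and viewed, and the job is handed in when it is done.

Besides the shell and the picture viewer there is one more tool, called in YAML: its name, and indented under it one key for each argument. carry_out: Moves the arm, as the interface text tells. Its arguments: {"type":"object","properties":{"series":{"type":"array","items":{"type":"array"}},"squeeze":{"type":"number"}},"required":["series"]}

```bash
ls; mkdir -p pics; python3 - <<'E'
from station import arm, imaging
import cv2,numpy as np
s=arm.sense()
for k in s: print(k,np.round(s[k],4).tolist())
for n in ("top","side","wrist"):
    f=imaging.grab_frame(n)
    cv2.imwrite(f"pics/a_{n}.png",f["pixels"][:,:,::-1]); np.savez(f"a_{n}.npz",**f)
    print(n,f["K"].tolist(),f["k1"],np.round(f["position"],4),np.round(f["attitude"],4).tolist())
E
```

```text
pics
time_s 0.0
joint_pos [-1.2961, 0.2212, 1.5276, 0.0, 1.3947, -0.1261]
joint_vel [0.0002, 0.0008, 0.0006, -0.0005, 0.0005, 0.0006]
joint_efforts [-0.0001, -49.4614, -38.7375, 0.0698, 0.0569, -0.0002]
position [0.2436, -0.5748, 0.2098]
ee_rot [[-0.0005, 0.9208, 0.3901], [0.0019, 0.3901, -0.9208], [-1.0, 0.0003, -0.002]]
wrist_force [0.6394, -0.2831, 0.4779]
wrist_torque [-0.0283, 0.0072, 0.0223]
width 0.0873
top [[466.0947300811964, 0.0, 259.02606456367374], [0.0, 466.0947300811964, 186.75038239169294], [0.0, 0.0, 1.0]] -0.08528351060378601 [0.4351 0.029  1.2233] [[0.0266, -0.9935, 0.1109], [-0.9996, -0.0264, 0.0027], [0.0003, -0.1109, -0.9938]]
side [[357.81994332869124, 0.0, 251.88225818914538], [0.0, 357.81994332869124, 198.70329708765672], [0.0, 0.0, 1.0]] -0.08295501515407805 [0.4335 0.7979 0.5674] [[-0.983, -0.1141, 0.144], [-0.1822, 0.506, -0.8431], [0.0234, -0.855, -0.5182]]
wrist [[307.35075544070264, 0.0, 260.1577456610044], [0.0, 307.35075544070264, 191.37861516770232], [0.0, 0.0, 1.0]] -0.04842455289478339 [ 0.3086 -0.5461  0.3842] [[0.3911, -0.8882, -0.2411], [-0.9204, -0.3778, -0.1008], [-0.0016, 0.2613, -0.9653]]
```

View pics/a_top.png

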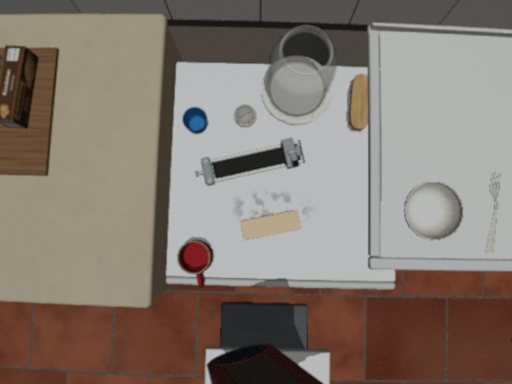

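View pics/a_side.png

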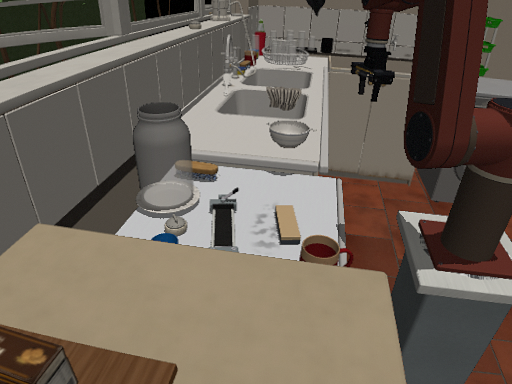

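View pics/a_wrist.png

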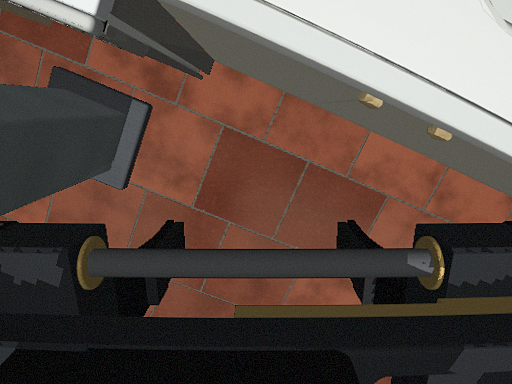

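```bash
cat > h.py <<'E'
import numpy as np,cv2
def load(n): return dict(np.load(n))
def und(f,uv):
    uv=np.atleast_2d(np.asarray(uv,float)); K=f["K"]
    d=np.array([float(f["k1"]),0,0,0])
    return cv2.undistortPoints(uv[:,None,:],K,d,None,None,None)[:,0] if False else cv2.undistortPointsIter(uv[:,None,:],K,d,None,None,(3,50,1e-10))[:,0]
def plane(f,uv,z):
    p=und(f,uv); r=np.c_[p,np.ones(len(p))]@np.asarray(f["attitude"]).T
    o=np.asarray(f["position"]); return o+r*((z-o[2])/r[:,2])[:,None]
def proj(f,X):
    X=np.atleast_2d(X); c=(X-f["position"])@np.asarray(f["attitude"])
    R=np.asarray(f["attitude"]).T; 
    return cv2.projectPoints(c[:,None,:],np.zeros(3),np.zeros(3),f["K"],np.array([float(f["k1"]),0,0,0]))[0][:,0]
def depthpts(f):
    h,w=f["depth"].shape; v,u=np.mgrid[:h,:w]; p=und(f,np.c_[u.ravel(),v.ravel()])
    d=f["depth"].ravel()[:,None]; return (f["position"]+(np.c_[p,np.ones(len(p))]*d)@np.asarray(f["attitude"]).T).reshape(h,w,3)
E
python3 - <<'E'
from h import *
f=load("a_top.npz")
im=f["pixels"][:,:,::-1]
c=cv2.resize(im[90:270,170:330],None,fx=4.4,fy=3.3*4/3,interpolation=cv2.INTER_CUBIC)[:, :]
c=cv2.resize(im[100:220,170:330],None,fx=5,fy=5,interpolation=cv2.INTER_CUBIC)
cv2.imwrite("pics/b_top.png",c)
P=depthpts(f)
hsv=cv2.cvtColor(f["pixels"],cv2.COLOR_RGB2HSV)
for (u,v) in [(270,225),(250,162),(208,170),(291,153),(196,120),(245,116),(195,257),(300,80),(300,45),(120,200),(374,150),(420,120),(360,100),(220,230),(330,250)]:
    print((u,v),np.round(P[v,u],3))
m=(P[:,:,2]>.012)&(P[:,:,2]<.06)&(P[:,:,0]>.3)
c=np.zeros((384,512),np.uint8);c[m]=255
z=np.clip(P[:,:,2]/.1*255,0,255).astype(np.uint8)
cv2.imwrite("pics/b_z.png",cv2.resize(z[90:270,165:365],None,fx=3,fy=3,interpolation=0))
E
```

```text
(270, 225) [0.471 0.001 0.023]
(250, 162) [0.634 0.058 0.019]
(208, 170) [0.607 0.165 0.037]
(291, 153) [ 0.657 -0.048  0.039]
(196, 120) [0.745 0.205 0.012]
(245, 116) [0.753 0.074 0.036]
(195, 257) [0.383 0.194 0.003]
(300, 80) [ 0.778 -0.051  0.252]
(300, 45) [ 0.911 -0.06   0.131]
(120, 200) [0.517 0.36  0.13 ]
(374, 150) [ 0.663 -0.253  0.08 ]
(420, 120) [ 0.744 -0.371  0.082]
(360, 100) [ 0.801 -0.225  0.047]
(220, 230) [0.455 0.131 0.001]
(330, 250) [ 0.41  -0.157 -0.001]
```

View pics/b_top.png

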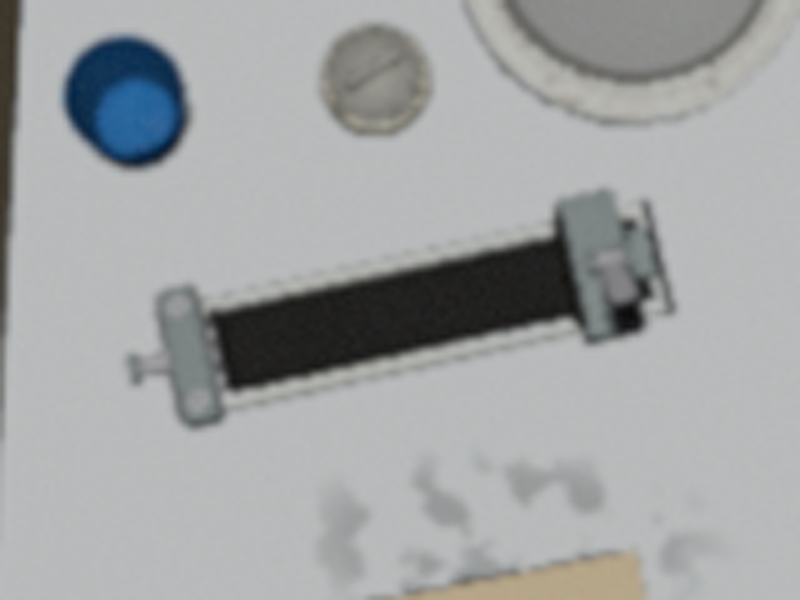

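View pics/b_z.png

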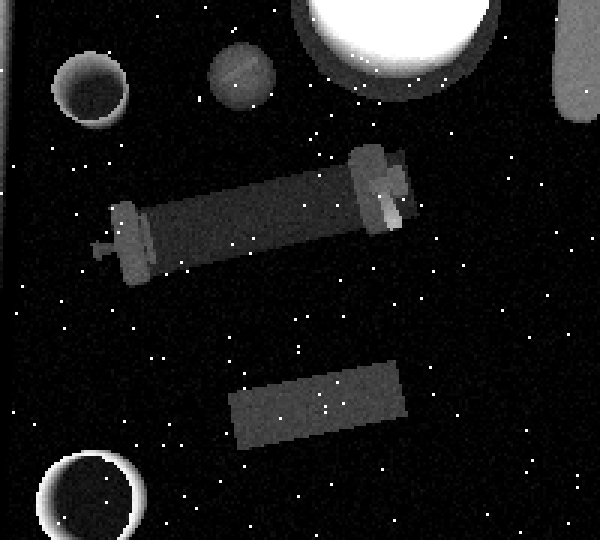

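```bash
python3 - <<'E'
from h import *
f=load("a_top.npz"); rgb=f["pixels"]; P=depthpts(f)
hsv=cv2.cvtColor(rgb,cv2.COLOR_RGB2HSV)
def rect(m,z,name):
    m=cv2.morphologyEx(m.astype(np.uint8),cv2.MORPH_OPEN,np.ones((3,3)))
    cs=max(cv2.findContours(m,cv2.RETR_EXTERNAL,cv2.CHAIN_APPROX_NONE)[0],key=cv2.contourArea)
    W=plane(f,cs[:,0,:],z)[:,:2].astype(np.float32)
    r=cv2.minAreaRect(W*1000); b=cv2.boxPoints(r)
    e=b[1]-b[0]; g=b[2]-b[1]; l=e if np.linalg.norm(e)>np.linalg.norm(g) else g
    print(name,np.round(r[0],1),np.round(r[1],1),"long axis deg",round(np.degrees(np.arctan2(l[1],l[0])),2))
roi=np.zeros(rgb.shape[:2],bool); roi[180:250,220:320]=1
rect(roi&(hsv[:,:,1]>60)&(hsv[:,:,0]<30)&(hsv[:,:,2]>120),.025,"stone")
roi[:]=0; roi[130:190,190:310]=1
rect(roi&(hsv[:,:,2]<70),.015,"bed")
z=P[:,:,2]
print(hsv[160,250],hsv[225,270],hsv[170,208])
rect(roi&(z>.024)&(np.arange(512)[None]<230)&(z<.05),.034,"stop")
rect(roi&(z>.022)&(np.arange(512)[None]>260)&(z<.035)&(np.arange(512)[None]<293),.030,"jaw")
E
```

```text
stone [473.4   2. ] [ 42.1 141.5] long axis deg -79.04
bed [634.1  60.5] [ 40.6 191. ] long axis deg -75.83
[45 15 35] [ 19  62 182] [ 90  16 131]
stop [607.5 162.7] [71.7 32.7] long axis deg 14.54
jaw [660.  -38.1] [76.6 26.1] long axis deg 1.02
```

```bash
cat >> h.py <<'E'
from scipy.linalg import fractional_matrix_power as fmp
from scipy.spatial.transform import Rotation as Ro
def pose(yaw):  # tool down, tool z at angle yaw (deg) in world xy
    a=np.radians(yaw); z=np.array([np.cos(a),np.sin(a),0]); x=np.array([0,0,-1.]); return np.c_[x,np.cross(z,x),z]
def rows(s,p,R,n):
    A=np.eye(4);A[:3,:3]=s["ee_rot"];A[:3,3]=s["position"]
    B=np.eye(4);B[:3,:3]=R;B[:3,3]=p
    D=np.linalg.inv(A)@B
    U,_,V=np.linalg.svd(D[:3,:3]);D[:3,:3]=U@V
    r=np.real(fmp(D,1/n))
    print("total",np.round(D[:3,3]*100,2),np.round(Ro.from_matrix(D[:3,:3]).as_rotvec(degrees=True),2))
    print("per row x",n,np.round(r[:3,3]*100,2).tolist(),np.round(Ro.from_matrix(r[:3,:3]).as_rotvec(degrees=True),2).tolist())
def st():
    from station import arm
    s=arm.sense(); R=np.array(s["ee_rot"])
    print("t",round(s["time_s"],2),"p",np.round(s["position"],4),"yaw",round(np.degrees(np.arctan2(R[1,2],R[0,2])),2),"tilt",np.round(R[:,0],4),"F",np.round(s["wrist_force"],2),"T",np.round(s["wrist_torque"],3),"w",round(s["width"],4),"q",np.round(s["joint_pos"],2)); return s
E
python3 - <<'E'
from h import *
s=st(); rows(s,[.55,-.09,.29],pose(13),16)
P=depthpts(load("a_top.npz"))
m=(P[:,:,2]>.1)&(P[:,:,2]<.4)&(P[:,:,0]>.6)&(abs(P[:,:,1])<.2)&(P[:,:,1]>-.2)
Q=P[m]; print("jar min x",np.percentile(Q[:,0],[0,1,5,50]),np.percentile(Q[:,1],[1,99]),np.percentile(Q[:,2],[1,50,99]))
E
```

```text
t 0.15 p [ 0.2437 -0.575   0.2101] yaw -67.03 tilt [-4.0e-04  1.4e-03 -1.0e+00] F [0.67 0.96 0.33] T [-0.014 -0.011  0.026] w 0.0872 q [-1.3   0.22  1.53 -0.    1.39 -0.13]
total [ -7.93  47.13 -32.72] [-8.003e+01 -6.000e-02 -7.000e-02]
per row x 16 [-0.5, 3.89, 0.19] [-5.0, -0.0, -0.0]
jar min x [0.75508548 0.75657046 0.76101644 0.90378701] [-0.19254482  0.18924537] [0.10164903 0.17898966 0.28690918]
```

carry_out:
  series:
    - [8.7,[-0.5,3.89,0.19],[-5,0,0]]
    - [8.7,[-0.5,3.89,0.19],[-5,0,0]]
    - [8.7,[-0.5,3.89,0.19],[-5,0,0]]
    - [8.7,[-0.5,3.89,0.19],[-5,0,0]]
    - [8.7,[-0.5,3.89,0.19],[-5,0,0]]
    - [8.7,[-0.5,3.89,0.19],[-5,0,0]]
    - [8.7,[-0.5,3.89,0.19],[-5,0,0]]
    - [8.7,[-0.5,3.89,0.19],[-5,0,0]]

```text
time_s: 0.95
position: [0.4871, -0.383, 0.2461]
ee_rot: [[-0.005, 0.44, 0.898], [0.007, 0.898, -0.44], [-1.0, 0.004, -0.008]]
wrist_force: [0.8, -0.5, 0.0]
width: 0.0871
```

carry_out:
  series:
    - [8.7,[-0.5,3.89,0.19],[-5,0,0]]
    - [8.7,[-0.5,3.89,0.19],[-5,0,0]]
    - [8.7,[-0.5,3.89,0.19],[-5,0,0]]
    - [8.7,[-0.5,3.89,0.19],[-5,0,0]]
    - [8.7,[-0.5,3.89,0.19],[-5,0,0]]
    - [8.7,[-0.5,3.89,0.19],[-5,0,0]]
    - [8.7,[-0.5,3.89,0.19],[-5,0,0]]
    - [8.7,[-0.5,3.89,0.19],[-5,0,0]]

```text
time_s: 1.75
position: [0.546, -0.0702, 0.2859]
ee_rot: [[-0.009, -0.27, 0.963], [0.01, 0.963, 0.27], [-1.0, 0.013, -0.006]]
wrist_force: [1.0, 0.8, 0.5]
width: 0.087
```

```bash
cat >> h.py <<'E'
def grab(n,tag):
    from station import imaging
    f=imaging.grab_frame(n); cv2.imwrite(f"pics/{tag}.png",f["pixels"][:,:,::-1]); np.savez(tag+".npz",**f); return f
E
python3 - <<'E'
from h import *
st(); grab("wrist","c_w"); st()
E
```

```text
t 1.75 p [ 0.546  -0.0702  0.2859] yaw 15.69 tilt [-0.0093  0.0104 -0.9999] F [1.04 0.79 0.48] T [ 0.005 -0.116 -0.045] w 0.087 q [-0.28  0.01  1.61  0.01  1.53 -0.55]
t 1.8 p [ 0.5456 -0.0646  0.2872] yaw 16.16 tilt [-0.0084  0.0142 -0.9999] F [0.89 4.16 0.31] T [ 0.187 -0.175  0.025] w 0.0867 q [-0.27  0.01  1.62  0.01  1.53 -0.55]
```

View pics/c_w.png

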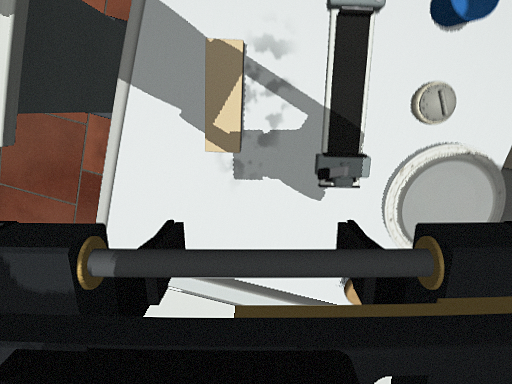

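carry_out:
  series:
    - [8.7,[-1.5,0.5,0],[1,0,0]]
    - [8.7,[-1.5,0.5,0],[1,0,0]]
    - [8.7,[0,0.5,0],[1,0,0]]
    - [8.7,[0,0,0],[0,0,0]]
    - [8.7,[0,0,0],[0,0,0]]
    - [8.7,[0,0,0],[0,0,0]]
    - [8.7,[0,0,0],[0,0,0]]
    - [8.7,[0,0,0],[0,0,0]]

```text
time_s: 2.6
position: [0.5406, -0.0494, 0.3158]
ee_rot: [[-0.012, -0.225, 0.974], [0.014, 0.974, 0.226], [-1.0, 0.017, -0.009]]
wrist_force: [-0.5, -0.3, 0.6]
width: 0.0871
```

```bash
python3 - <<'E'
from h import *
st(); f=grab("wrist","d_w"); st()
cv2.imwrite("pics/d_z.png",cv2.resize(f["pixels"][:240,180:430,::-1],None,fx=3,fy=2.5,interpolation=cv2.INTER_CUBIC))
E
```

```text
t 2.6 p [ 0.5406 -0.0494  0.3158] yaw 13.04 tilt [-0.0124  0.0145 -0.9998] F [-0.5  -0.34  0.55] T [-0.057 -0.137  0.041] w 0.0871 q [-0.24 -0.01  1.58  0.01  1.59 -0.47]
t 2.65 p [ 0.5406 -0.0494  0.3158] yaw 13.04 tilt [-0.0125  0.0144 -0.9998] F [-0.4   0.67 -0.35] T [ 0.046 -0.128 -0.036] w 0.087 q [-0.24 -0.01  1.58  0.01  1.59 -0.47]
```

View pics/d_z.png

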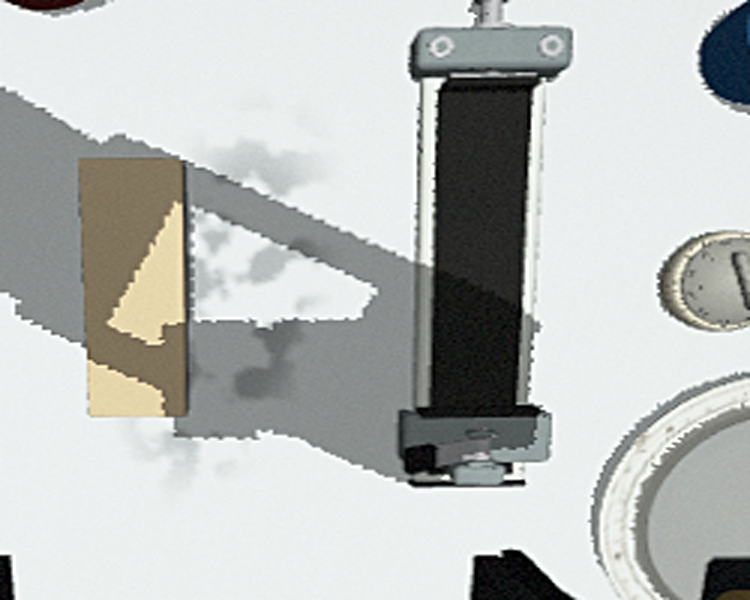

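```bash
cat >> h.py <<'E'
def rect(f,m,z,name,sub=None):
    m=cv2.morphologyEx(m.astype(np.uint8),cv2.MORPH_OPEN,np.ones((3,3)))
    m=cv2.morphologyEx(m,cv2.MORPH_CLOSE,np.ones((3,3)))
    cs=max(cv2.findContours(m,cv2.RETR_EXTERNAL,cv2.CHAIN_APPROX_NONE)[0],key=cv2.contourArea)
    W=plane(f,cs[:,0,:],z)[:,:2].astype(np.float32)
    r=cv2.minAreaRect(W*1000); b=cv2.boxPoints(r)
    e=b[1]-b[0]; g=b[2]-b[1]; l=e if np.linalg.norm(e)>np.linalg.norm(g) else g
    print(name,np.round(r[0],1),np.round(r[1],1),"long axis deg",round(np.degrees(np.arctan2(l[1],l[0]))%180,2)); return W
E
python3 - <<'E'
from h import *
f=load("d_w.npz"); rgb=f["pixels"]; P=depthpts(f); hsv=cv2.cvtColor(rgb,cv2.COLOR_RGB2HSV)
u=np.arange(512)[None]+0*P[:,:,0]; v=np.arange(384)[:,None]+0*P[:,:,0]; z=P[:,:,2]
def box(a,b,c,d): return (u>=a)&(u<b)&(v>=c)&(v<d)
rect(f,box(195,250,50,180)&(hsv[:,:,1]>50)&(hsv[:,:,0]<30),.025,"stone")
print(np.median(z[100:130,212:235]),np.median(z[60:90,330:350]),np.median(z[16:24,325:345]),np.median(z[10:150,280:300]))
m=box(315,370,36,160)&(hsv[:,:,2]<75)
rect(f,m,.015,"bed")
# bed edges by fit: per row left/right
L=[];R=[]
for r in range(45,150):
    c=np.where(m[r])[0]
    L.append((c.min()-.5,r));R.append((c.max()+.5,r))
l=plane(f,L,.015);rr=plane(f,R,.015)
for a in (l,rr):
    d=cv2.fitLine(a[:,:2].astype(np.float32),cv2.DIST_HUBER,0,.001,.001).ravel(); print("edge",d[2:],np.degrees(np.arctan2(d[1],d[0]))%180)
rect(f,box(300,380,0,50)&(z>.028)&(z<.042),.034,"stop(top)")
rect(f,box(300,380,140,200)&(z>.024)&(z<.034),.030,"jaw")
gray=cv2.cvtColor(rgb,cv2.COLOR_RGB2GRAY)
for c in (330,338,346): print(c,"top",gray[20:44,c].tolist())
for c in (330,338): print(c,"bot",gray[150:200,c].tolist())
for r in (175,190): print(r,gray[r,305:372].tolist())
E
```

```text
stone [470.9   2.6] [ 49.9 148.9] long axis deg 102.87
0.025456883981097994 0.015243637182405595 0.03450786750102294 -8.057396296329289e-05
bed [632.   64.8] [ 45.2 178.7] long axis deg 104.48
edge [0.6065073  0.07280348] 104.586716
edge [0.650931   0.08113005] 104.57338
stop(top) [605.9 164.6] [70.2 31.9] long axis deg 13.82
jaw [659. -41.] [74.2 32.7] long axis deg 13.31
330 top [157, 160, 155, 159, 158, 141, 121, 71, 41, 119, 144, 32, 28, 34, 28, 12, 19, 38, 41, 39, 35, 37, 38, 40]
338 top [158, 153, 158, 159, 157, 136, 127, 70, 41, 128, 202, 9, 34, 32, 23, 8, 19, 30, 40, 35, 44, 40, 40, 45]
346 top [153, 157, 155, 159, 153, 133, 125, 63, 57, 159, 144, 23, 32, 27, 1, 7, 35, 44, 37, 45, 41, 40, 33, 39]
330 bot [26, 22, 25, 23, 28, 24, 17, 21, 18, 24, 25, 30, 11, 18, 13, 15, 24, 82, 100, 88, 92, 91, 88, 87, 90, 90, 91, 93, 100, 102, 104, 102, 100, 99, 102, 92, 59, 55, 50, 41, 42, 114, 90, 1, 88, 255, 242, 238, 237, 239]
338 bot [17, 27, 13, 24, 26, 23, 20, 30, 24, 21, 13, 16, 25, 13, 9, 11, 10, 93, 93, 96, 91, 82, 59, 94, 79, 67, 105, 103, 100, 97, 99, 143, 167, 166, 96, 170, 165, 143, 166, 164, 165, 161, 167, 123, 90, 255, 243, 240, 240, 239]
175 [142, 141, 140, 142, 142, 141, 140, 98, 36, 60, 83, 89, 91, 92, 90, 87, 88, 92, 92, 85, 87, 87, 85, 91, 91, 90, 88, 90, 89, 88, 95, 69, 60, 67, 75, 80, 76, 99, 98, 82, 83, 87, 86, 89, 88, 85, 87, 89, 87, 92, 84, 87, 85, 71, 157, 158, 163, 147, 183, 249, 241, 237, 237, 239, 238, 238, 240]
190 [247, 253, 234, 144, 150, 150, 148, 136, 143, 148, 156, 135, 109, 134, 150, 147, 149, 137, 124, 121, 137, 162, 167, 253, 224, 42, 89, 139, 160, 158, 155, 159, 161, 165, 162, 165, 162, 160, 163, 164, 162, 166, 148, 251, 255, 255, 250, 246, 234, 231, 243, 242, 238, 238, 240, 240, 237, 238, 239, 238, 237, 237, 239, 237, 238, 236, 238]
```

```bash
python3 - <<'E'
from h import *
s=st(); rows(s,[.4709,.0026,.085],pose(12.87),8)
E
```

```text
t 2.65 p [ 0.5406 -0.0494  0.3158] yaw 13.04 tilt [-0.0125  0.0144 -0.9998] F [-0.4   0.67 -0.35] T [ 0.046 -0.128 -0.036] w 0.087 q [-0.24 -0.01  1.58  0.01  1.59 -0.47]
total [23.24  6.25 -5.41] [ 0.17 -0.51 -0.97]
per row x 8 [2.9, 0.8, -0.69] [0.02, -0.06, -0.12]
```

carry_out:
  series:
    - [8.7,[3.8,1.04,-0.9],[0,-0.1,-0.16]]
    - [8.7,[3.8,1.04,-0.9],[0,-0.1,-0.16]]
    - [8.7,[3.8,1.04,-0.9],[0,-0.1,-0.16]]
    - [8.7,[3.8,1.04,-0.9],[0,-0.1,-0.16]]
    - [8.7,[3.8,1.04,-0.9],[0,-0.1,-0.16]]
    - [8.7,[3.0,0.8,-0.7],[0,0,-0.1]]
    - [8.7,[0,0,0],[0,0,0]]
    - [8.7,[0,0,0],[0,0,0]]

```text
time_s: 3.45
position: [0.4745, -0.0013, 0.0905]
ee_rot: [[0.004, -0.223, 0.975], [-0.001, 0.975, 0.223], [-1.0, -0.002, 0.004]]
wrist_force: [-0.7, -0.5, 0.0]
width: 0.0867
```

```bash
python3 - <<'E'
from h import *
s=st(); rows(s,[.4709,.0026,.028],pose(12.87),4)
E
```

```text
t 3.45 p [ 0.4745 -0.0013  0.0905] yaw 12.91 tilt [ 0.0043 -0.0012 -1.    ] F [-0.67 -0.5   0.04] T [-0.055 -0.095 -0.018] w 0.0867 q [-0.17 -0.02  2.03 -0.    1.13 -0.39]
total [ 6.25  0.48 -0.28] [0.04 0.23 0.12]
per row x 4 [1.56, 0.12, -0.07] [0.01, 0.06, 0.03]
```

carry_out:
  series:
    - [8.7,[1.8,0.2,-0.1],[0,0.1,0]]
    - [8.7,[1.8,0.2,-0.1],[0,0.1,0.1]]
    - [8.7,[1.2,0.1,-0.1],[0,0,0]]
    - [8.7,[0.8,0,0],[0,0,0]]
    - [8.7,[0.4,0,0],[0,0,0]]
    - [8.7,[0,0,0],[0,0,0]]
    - [8.7,[0,0,0],[0,0,0]]
    - [8.7,[0,0,0],[0,0,0]]

```text
time_s: 4.25
position: [0.4832, -0.0009, 0.0403]
ee_rot: [[0.02, -0.222, 0.975], [-0.004, 0.975, 0.222], [-1.0, -0.008, 0.019]]
wrist_force: [-0.3, 0.4, 0.4]
width: 0.0872
```

```bash
python3 - <<'E'
from h import *
s=st(); rows(s,[.4709,.0026,.028],pose(12.87),1)
E
```

```text
t 4.25 p [ 0.4832 -0.0009  0.0403] yaw 12.82 tilt [ 0.0204 -0.004  -0.9998] F [-0.3   0.43  0.42] T [-0.029 -0.104  0.024] w 0.0872 q [-0.16  0.07  2.05 -0.    1.01 -0.39]
total [ 1.2   0.62 -1.14] [-0.06  1.09  0.48]
per row x 1 [1.2, 0.62, -1.14] [-0.06, 1.09, 0.48]
```

carry_out:
  series:
    - [8.7,[0.3,0.15,-0.3],[0,0.3,0.12]]
    - [8.7,[0.3,0.15,-0.3],[0,0.3,0.12]]
    - [8.7,[0.3,0.15,-0.3],[0,0.3,0.12]]
    - [8.7,[0.2,0.15,-0.2],[0,0.2,0.12]]
    - [8.7,[0.2,0.05,-0.1],[0,0.1,0]]
    - [8.7,[0,0,0],[0,0,0]]
    - [8.7,[0,0,0],[0,0,0]]
    - [8.7,[0,0,0],[0,0,0]]

```text
time_s: 5.05
position: [0.4692, 0.0032, 0.0266]
ee_rot: [[-0.003, -0.222, 0.975], [-0.0, 0.975, 0.222], [-1.0, 0.0, -0.003]]
wrist_force: [-0.1, 0.3, 0.3]
width: 0.087
```

```bash
python3 - <<'E'
from h import *
s=st(); rows(s,[.4709,.0026,.028],pose(12.87),1)
E
```

```text
t 5.05 p [0.4692 0.0032 0.0266] yaw 12.83 tilt [-3.2e-03 -3.0e-04 -1.0e+00] F [-0.09  0.3   0.33] T [-0.061 -0.099  0.032] w 0.087 q [-0.16  0.08  2.07 -0.    1.   -0.38]
total [-0.14 -0.1   0.16] [-0.04 -0.18 -0.02]
per row x 1 [-0.14, -0.1, 0.16] [-0.04, -0.18, -0.02]
```

carry_out:
  series:
    - [8.7,[-0.14,-0.1,0.16],[0,-0.18,0]]
    - [6.0,[0,0,0],[0,0,0]]
    - [5.4,[0,0,0],[0,0,0]]
    - [5.0,[0,0,0],[0,0,0]]
    - [4.5,[0,0,0],[0,0,0]]
    - [4.5,[0,0,0],[0,0,0]]
    - [4.5,[0,0,0],[0,0,0]]
    - [4.5,[0,0,0],[0,0,0]]
  squeeze: 11

```text
time_s: 5.85
position: [0.4717, 0.0024, 0.0286]
ee_rot: [[0.001, -0.222, 0.975], [0.0, 0.975, 0.222], [-1.0, 0.0, 0.001]]
wrist_force: [1.1, -0.5, 0.2]
width: 0.0463
```

```bash
python3 - <<'E'
from h import *
s=st(); rows(s,[.4709,.0026,.1],pose(12.87),1)
E
```

```text
t 5.85 p [0.4717 0.0024 0.0286] yaw 12.82 tilt [ 1.2e-03  3.0e-04 -1.0e+00] F [ 1.1  -0.52  0.21] T [ 0.006 -0.095 -0.007] w 0.0463 q [-0.16  0.08  2.06  0.    1.   -0.39]
total [-7.14  0.04 -0.06] [-0.05  0.07 -0.  ]
per row x 1 [-7.14, 0.04, -0.06] [-0.05, 0.07, -0.0]
```

carry_out:
  series:
    - [4.0,[0,0,0],[0,0,0]]
    - [4.0,[0,0,0],[0,0,0]]
    - [4.0,[0,0,0],[0,0,0]]
    - [4.0,[-0.3,0,0],[0,0,0]]
    - [4.0,[-0.3,0,0],[0,0,0]]
    - [4.0,[-0.3,0,0],[0,0,0]]
    - [4.0,[-0.3,0,0],[0,0,0]]
    - [4.0,[0,0,0],[0,0,0]]

```text
time_s: 6.65
position: [0.4719, 0.0024, 0.0419]
ee_rot: [[0.002, -0.222, 0.975], [0.0, 0.975, 0.222], [-1.0, -0.0, 0.002]]
wrist_force: [0.4, -0.3, 0.0]
width: 0.0402
```

```bash
python3 - <<'E'
from h import *
s=st(); f=grab("wrist","e_w"); g=grab("side","e_s")
cv2.imwrite("pics/e_s2.png",cv2.resize(g["pixels"][150:280,180:380,::-1],None,fx=4,fy=4,interpolation=cv2.INTER_CUBIC))
E
```

```text
t 6.65 p [0.4719 0.0024 0.0419] yaw 12.83 tilt [ 1.5e-03  3.0e-04 -1.0e+00] F [ 0.38 -0.28  0.01] T [-0.034 -0.134 -0.004] w 0.0402 q [-0.16  0.05  2.06  0.    1.03 -0.39]
```

View pics/e_w.png

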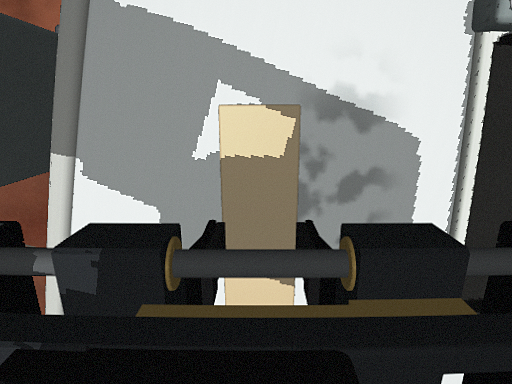

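View pics/e_s2.png

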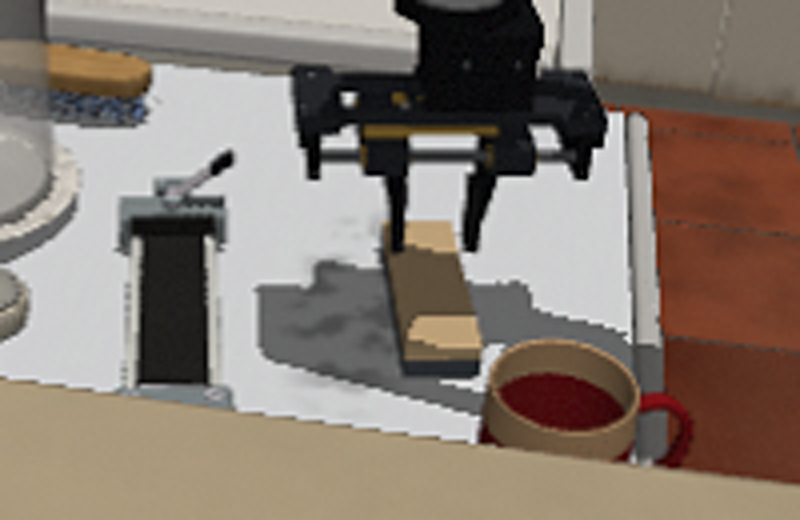

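```bash
python3 - <<'E'
from h import *
s=st(); f=load("e_w.npz"); P=depthpts(f); p=np.array(s["position"]);R=np.array(s["ee_rot"])
T=(P-p)@R
for v in (205,214,218,222,226,232,240):
  print(v,[ (u,np.round(T[v,u]*1000).astype(int).tolist()) for u in (205,212,217,221,226,260,294,298,302,308,312)])
im=f["pixels"][190:310,180:340,::-1]
cv2.imwrite("pics/e_w2.png",cv2.resize(im,None,fx=5,fy=5,interpolation=cv2.INTER_CUBIC))
print(f["position"]-p, (f["position"]-p)@R)
E
```

```text
t 6.75 p [0.4715 0.0024 0.0414] yaw 12.82 tilt [ 9.e-04  4.e-04 -1.e+00] F [-0.07  0.07 -0.21] T [-0.027 -0.121 -0.001] w 0.04 q [-0.16  0.05  2.06  0.    1.03 -0.39]
205 [(205, [42, 3, -41]), (212, [42, 3, -36]), (217, [41, 4, -32]), (221, [42, 4, -29]), (226, [16, 12, -22]), (260, [16, 12, 0]), (294, [16, 12, 22]), (298, [40, 4, 28]), (302, [42, 3, 31]), (308, [42, 4, 35]), (312, [42, 4, 38])]
214 [(205, [43, -4, -42]), (212, [41, -3, -36]), (217, [43, -4, -32]), (221, [42, -4, -29]), (226, [16, 5, -23]), (260, [17, 5, 0]), (294, [16, 6, 22]), (298, [42, -4, 28]), (302, [42, -4, 31]), (308, [42, -3, 35]), (312, [40, -3, 38])]
218 [(205, [41, -6, -41]), (212, [41, -6, -36]), (217, [41, -6, -32]), (221, [43, -7, -30]), (226, [14, 3, -23]), (260, [15, 3, 0]), (294, [15, 3, 22]), (298, [42, -7, 28]), (302, [41, -7, 31]), (308, [41, -6, 36]), (312, [41, -6, 39])]
222 [(205, [42, -10, -42]), (212, [-16, 12, -27]), (217, [-13, 11, -24]), (221, [-13, 11, -22]), (226, [17, 0, -23]), (260, [16, 0, 0]), (294, [16, 0, 22]), (298, [-12, 10, 21]), (302, [-11, 10, 24]), (308, [-16, 12, 26]), (312, [-16, 12, 28])]
226 [(205, [41, -13, -42]), (212, [-22, 12, -26]), (217, [-19, 11, -24]), (221, [-18, 10, -22]), (226, [16, -3, -23]), (260, [16, -3, 0]), (294, [17, -3, 22]), (298, [-19, 11, 20]), (302, [-19, 11, 23]), (308, [-23, 12, 25]), (312, [-23, 12, 27])]
232 [(205, [-31, 12, -28]), (212, [-29, 12, -25]), (217, [-27, 11, -23]), (221, [-27, 11, -20]), (226, [16, -7, -23]), (260, [17, -8, 0]), (294, [16, -7, 22]), (298, [-23, 9, 20]), (302, [-26, 10, 22]), (308, [-28, 11, 24]), (312, [-32, 13, 26])]
240 [(205, [-40, 12, -26]), (212, [-36, 10, -24]), (217, [-37, 11, -21]), (221, [-31, 8, -20]), (226, [16, -13, -23]), (260, [15, -12, 0]), (294, [16, -13, 23]), (298, [-23, 5, 20]), (302, [-37, 11, 20]), (308, [-37, 11, 23]), (312, [-36, 10, 25])]
[-0.01654671  0.07065413  0.17466699] [-0.17465604  0.07259162 -0.00028639]
```

View pics/e_w2.png

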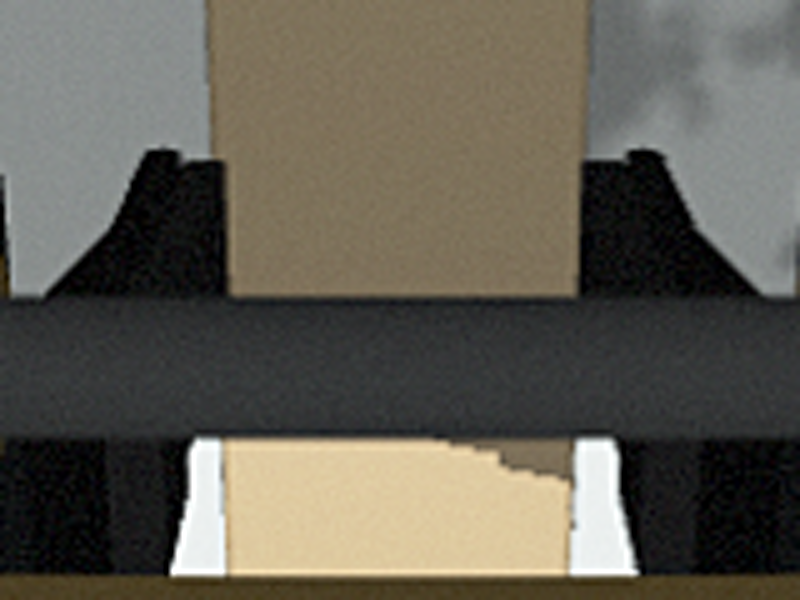

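```bash
python3 - <<'E'
from h import *
for n in ("a_w" "rist","d_w","e_w"):
  f=load(n+".npz"); P=depthpts(f); C=np.array(f["attitude"])
  # tool frame from camera (fixed mount) using e_w
  s=None
  e=load("e_w.npz"); from station import arm
  st_=arm.sense(); R=np.array(st_["ee_rot"]);p=np.array(st_["position"])
  rel=np.array(e["attitude"]).T@R; off=np.array(e["attitude"]).T@(p-e["position"])
  Rt=C@rel; pt=f["position"]+C@off
  T=(P-pt)@Rt
  m=(T[:,:,0]<.03)&(T[:,:,0]>-.05)&(abs(T[:,:,2])<.07)&(abs(T[:,:,1])<.03)&(f["depth"]>0)&(f["pixels"].max(2)<60)
  Q=T[m]; print(n,"max x by |z| bins")
  for a in range(15,65,4):
    q=Q[(abs(Q[:,2])*1000>=a)&(abs(Q[:,2])*1000<a+4)]
    if len(q)>5: print(a,len(q),np.round(np.percentile(q[:,0],98)*1000,1),np.round(np.percentile(q[:,1],[2,98])*1000,1))
E
```

```text
a_wrist max x by |z| bins
39 44 -17.3 [ 1.3 10.8]
43 873 -12.9 [-7.  11.2]
47 552 -13.4 [10.3 12.9]
51 222 -14.3 [11.7 13.1]
d_w max x by |z| bins
39 39 -16.0 [ 0.6 10.8]
43 867 -13.4 [-7.  11.2]
47 547 -14.0 [10.3 12.8]
51 194 -14.3 [11.6 13. ]
e_w max x by |z| bins
19 540 -13.0 [-1.6 11.2]
23 512 -12.9 [10.2 12.7]
27 291 -14.5 [11.7 12.7]
31 12 -43.2 [11.5 12.5]
```

```bash
python3 - <<'E'
from h import *
from station import arm
s=arm.sense(); f=load("e_s.npz"); P=depthpts(f); p=np.array(s["position"]);R=np.array(s["ee_rot"]); T=(P-p)@R
m=(abs(T[:,:,0])<.06)&(abs(T[:,:,2])<.07)&(abs(T[:,:,1])<.03)&(f["depth"]>0)&(f["pixels"].max(2)<50)
ys,xs=np.where(m)
for v in range(200,225,2):
  k=xs[ys==v]; print(v,[(u,np.round(T[v,u]*1000).astype(int).tolist()) for u in k[::3]])
print("proj tips 22 ahead",proj(f,[p+R@np.array([.022,0,.027*sg]) for sg in(-1,1)]), "proj -13",proj(f,[p+R@np.array([-.013,0,.027*sg]) for sg in(-1,1)]))
E
```

```text
200 [(np.int64(278), [-51, 7, 30]), (np.int64(281), [-51, 7, 22]), (np.int64(299), [-50, 6, -24])]
202 [(np.int64(278), [-45, 8, 30]), (np.int64(297), [-43, 5, -20]), (np.int64(300), [-45, 9, -27])]
204 [(np.int64(278), [-38, 6, 29]), (np.int64(296), [-36, 4, -18]), (np.int64(299), [-41, 11, -25])]
206 [(np.int64(278), [-33, 9, 29]), (np.int64(296), [-32, 7, -18]), (np.int64(299), [-34, 9, -25])]
208 [(np.int64(278), [-27, 9, 29]), (np.int64(296), [-25, 5, -19]), (np.int64(299), [-27, 8, -26])]
210 [(np.int64(278), [-22, 10, 29]), (np.int64(296), [-20, 7, -19])]
212 [(np.int64(278), [-14, 7, 28]), (np.int64(297), [-13, 6, -23])]
214 []
216 []
218 []
220 [(np.int64(277), [23, -9, 27])]
222 [(np.int64(277), [28, -7, 26])]
224 []
proj tips 22 ahead [[297.11985299 221.62149151]
 [277.16692593 221.70806706]] proj -13 [[298.31951676 210.73034449]
 [277.98314    210.77922068]]
```

carry_out:
  series:
    - [8.7,[0,0,0],[0,0,0]]
    - [8.7,[0,0,0],[0,0,0]]
    - [8.7,[0,0,0],[0,0,0]]
    - [8.7,[0,0,0],[0,0,0]]
    - [8.7,[0.3,0,0],[0,0,0]]
    - [8.7,[0.4,0,0],[0,0,0]]
    - [8.7,[0.4,0,0],[0,0,0]]
    - [8.7,[0.3,0,0],[0,0,0]]

```text
time_s: 7.55
position: [0.4712, 0.0024, 0.026]
ee_rot: [[0.0, -0.222, 0.975], [0.0, 0.975, 0.222], [-1.0, 0.0, 0.0]]
wrist_force: [-0.4, -0.7, -0.1]
width: 0.0859
```

```bash
python3 - <<'E'
from h import *
s=st(); rows(s,[.4709,.0026,.01],pose(12.87),4)
E
```

```text
t 7.55 p [0.4712 0.0024 0.026 ] yaw 12.82 tilt [ 4.e-04  4.e-04 -1.e+00] F [-0.36 -0.75 -0.12] T [-0.022 -0.079  0.031] w 0.0859 q [-0.16  0.08  2.06  0.    1.   -0.39]
total [ 1.6   0.02 -0.03] [-0.05  0.03 -0.02]
per row x 4 [0.4, 0.01, -0.01] [-0.01, 0.01, -0.01]
```

carry_out:
  series:
    - [8.7,[0.3,0,0],[0,0,0]]
    - [8.7,[0.3,0,0],[0,0,0]]
    - [8.7,[0.3,0,0],[0,0,0]]
    - [8.7,[0.3,0,0],[0,0,0]]
    - [8.7,[0.2,0,0],[0,0,0]]
    - [8.7,[0.1,0,0],[0,0,0]]
    - [8.7,[0,0,0],[0,0,0]]
    - [8.7,[0,0,0],[0,0,0]]

```text
time_s: 8.35
position: [0.4706, 0.0025, 0.0087]
ee_rot: [[-0.001, -0.222, 0.975], [0.001, 0.975, 0.222], [-1.0, 0.001, -0.001]]
wrist_force: [0.5, -0.2, 0.6]
width: 0.0872
```

```bash
python3 - <<'E'
from h import *
s=st(); rows(s,[.4709,.0026,-.007],pose(12.87),4); f=grab("wrist","f_w")
E
```

```text
t 8.35 p [0.4706 0.0025 0.0087] yaw 12.82 tilt [-1.3e-03  7.0e-04 -1.0e+00] F [ 0.49 -0.2   0.64] T [-0.012 -0.156  0.022] w 0.0872 q [-0.16  0.11  2.07  0.    0.96 -0.39]
total [ 1.57 -0.    0.03] [-0.05 -0.06 -0.06]
per row x 4 [0.39, -0.0, 0.01] [-0.01, -0.02, -0.01]
```

View pics/f_w.png

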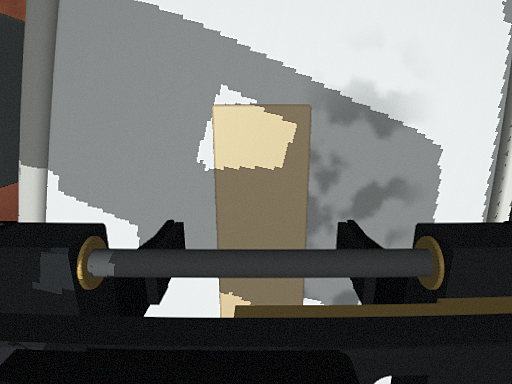

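carry_out:
  series:
    - [8.7,[0.3,0,0],[0,0,0]]
    - [8.7,[0.3,0,0],[0,0,0]]
    - [8.7,[0.3,0,0],[0,0,0]]
    - [8.7,[0.2,0,0],[0,0,0]]
    - [8.7,[0.1,0,0],[0,0,0]]
    - [8.7,[0.1,0,0],[0,0,0]]
    - [8.7,[0,0,0],[0,0,0]]
    - [8.7,[0,0,0],[0,0,0]]

```text
time_s: 9.2
position: [0.4707, 0.0025, -0.0054]
ee_rot: [[-0.001, -0.222, 0.975], [0.001, 0.975, 0.222], [-1.0, 0.001, -0.001]]
wrist_force: [-0.0, -0.8, 0.5]
width: 0.0872
```

```bash
python3 - <<'E'
from h import *
s=st(); f=grab("side","g_s"); P=depthpts(f); p=np.array(s["position"]);R=np.array(s["ee_rot"]); T=(P-p)@R
m=(abs(T[:,:,0])<.06)&(abs(T[:,:,2])<.07)&(abs(T[:,:,1])<.03)&(f["depth"]>0)&(f["pixels"].max(2)<50)
ys,xs=np.where(m)
for v in range(206,236,2):
  k=xs[ys==v]; print(v,[(u,np.round(P[v,u]*1000).astype(int).tolist()) for u in k[::3]])
E
```

```text
t 9.2 p [ 0.4707  0.0025 -0.0054] yaw 12.82 tilt [-1.e-03  6.e-04 -1.e+00] F [-0.   -0.79  0.47] T [-0.033 -0.083 -0.029] w 0.0872 q [-0.16  0.14  2.07  0.    0.93 -0.39]
206 []
208 []
210 []
212 [(np.int64(305), [427, -1, 54])]
214 [(np.int64(268), [522, 22, 50]), (np.int64(271), [515, 20, 49]), (np.int64(307), [422, -4, 47])]
216 [(np.int64(268), [522, 22, 43]), (np.int64(271), [514, 20, 43]), (np.int64(306), [424, -1, 42])]
218 [(np.int64(268), [522, 22, 37]), (np.int64(304), [428, -3, 34]), (np.int64(307), [420, 1, 38])]
220 [(np.int64(268), [521, 21, 30]), (np.int64(303), [430, -8, 24]), (np.int64(306), [422, -1, 30])]
222 [(np.int64(268), [521, 25, 26]), (np.int64(277), [499, 1, 13]), (np.int64(305), [424, -2, 22])]
224 [(np.int64(268), [521, 22, 18]), (np.int64(303), [429, -3, 15]), (np.int64(306), [421, 0, 17])]
226 [(np.int64(268), [520, 22, 11]), (np.int64(278), [493, 26, 18]), (np.int64(306), [420, 2, 13])]
228 [(np.int64(278), [493, 29, 14])]
230 [(np.int64(278), [492, 31, 9])]
232 []
234 []
```

carry_out:
  series:
    - [5.3,[0,0,0],[0,0,0]]
    - [5.3,[0,0,0],[0,0,0]]
    - [5.3,[0,0,0],[0,0,0]]
    - [5.3,[0,0,0],[0,0,0]]
    - [5.3,[0,0,0],[0,0,0]]
    - [5.3,[0,0,0],[0,0,0]]
    - [5.0,[0,0,0],[0,0,0]]
    - [4.7,[0,0,0],[0,0,0]]
  squeeze: 11

```text
time_s: 10.05
position: [0.4712, 0.0025, -0.0049]
ee_rot: [[0.0, -0.222, 0.975], [0.001, 0.975, 0.222], [-1.0, 0.0, 0.0]]
wrist_force: [1.2, -0.5, 0.1]
width: 0.0501
```

carry_out:
  series:
    - [4.5,[0,0,0],[0,0,0]]
    - [4.5,[0,0,0],[0,0,0]]
    - [4.5,[0,0,0],[0,0,0]]
    - [4.5,[-0.1,0,0],[0,0,0]]
    - [4.5,[-0.2,0,0],[0,0,0]]
    - [4.5,[-0.3,0,0],[0,0,0]]
    - [4.5,[-0.3,0,0],[0,0,0]]
    - [4.5,[-0.2,0,0],[0,0,0]]

```text
time_s: 10.85
position: [0.4684, 0.0029, 0.0048]
ee_rot: [[-0.005, -0.222, 0.975], [0.001, 0.975, 0.222], [-1.0, 0.002, -0.005]]
wrist_force: [-0.8, 0.5, -3.1]
width: 0.0501
```

```bash
python3 - <<'E'
from h import *
s=st(); rows(s,[.551,.03,.06],pose(13.8),8); f=grab("wrist","h_w")
P=depthpts(f); print(np.nanmedian(P[120:200,240:280,2]), np.median(P[120:150,240:280,2]),np.median(P[180:210,240:280,2]))
E
```

```text
t 10.85 p [0.4684 0.0029 0.0048] yaw 12.83 tilt [-0.0053  0.0013 -1.    ] F [-0.83  0.5  -3.15] T [ 0.004 -0.107  0.013] w 0.0501 q [-0.16  0.12  2.07  0.    0.96 -0.39]
total [-5.56  0.82  8.63] [-0.97 -0.28 -0.14]
per row x 8 [-0.69, 0.09, 1.08] [-0.12, -0.03, -0.02]
0.0352701939357111 0.03526624063867753 0.03525694939045519
```

View pics/h_w.png

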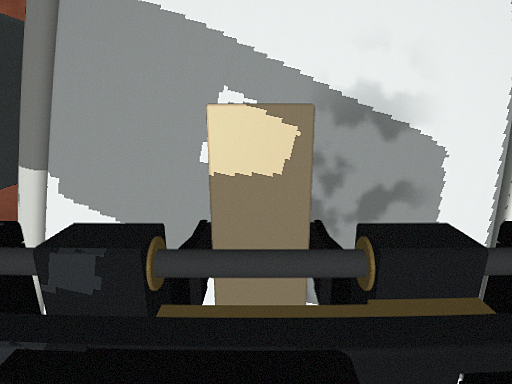

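```bash
python3 - <<'E'
from h import *
s=st(); rows(s,[.6329,.0607,.055],pose(14.58),14)
E
```

```text
t 10.9 p [0.4686 0.0029 0.0051] yaw 12.83 tilt [-0.0047  0.0013 -1.    ] F [ 0.39  0.4  -4.07] T [ 0.045 -0.173 -0.03 ] w 0.0501 q [-0.16  0.12  2.07  0.    0.96 -0.39]
total [-5.06  2.   17.28] [-1.75 -0.25 -0.14]
per row x 14 [-0.36, 0.12, 1.24] [-0.13, -0.02, -0.01]
```

carry_out:
  series:
    - [4.5,[-0.6,0,0.4],[0,0,0]]
    - [4.5,[-0.7,0.1,0.9],[-0.1,0,0]]
    - [4.5,[-0.7,0.1,1.2],[-0.2,0,0]]
    - [4.5,[-0.7,0.15,1.4],[-0.2,0,0]]
    - [4.5,[-0.7,0.2,1.4],[-0.2,0,0]]
    - [4.5,[-0.6,0.2,1.4],[-0.2,0,0]]
    - [4.5,[-0.5,0.2,1.4],[-0.2,0,0]]
    - [4.5,[-0.3,0.2,1.4],[-0.2,0,0]]

```text
time_s: 11.7
position: [0.5656, 0.0382, 0.0584]
ee_rot: [[-0.002, -0.244, 0.97], [0.002, 0.97, 0.244], [-1.0, 0.002, -0.001]]
wrist_force: [0.9, -0.4, -3.7]
width: 0.0501
```

```bash
python3 - <<'E'
from h import *
s=st(); rows(s,[.6329,.0607,.055],pose(14.58),6)
E
```

```text
t 11.7 p [0.5656 0.0382 0.0584] yaw 14.13 tilt [-0.0016  0.0015 -1.    ] F [ 0.87 -0.37 -3.73] T [ 0.018 -0.137 -0.046] w 0.0501 q [-0.07  0.24  1.8   0.    1.1  -0.32]
total [0.34 0.54 7.08] [-0.45 -0.07 -0.11]
per row x 6 [0.06, 0.09, 1.18] [-0.08, -0.01, -0.02]
```

carry_out:
  series:
    - [4.5,[0,0.1,1.2],[-0.1,0,0]]
    - [4.5,[0,0.1,1.2],[-0.1,0,0]]
    - [4.5,[0,0.1,1.2],[-0.1,0,0]]
    - [4.5,[0,0.1,1.2],[-0.1,0,0]]
    - [4.5,[0,0.1,0.9],[-0.1,0,0]]
    - [4.5,[0,0,0.5],[0,0,0]]
    - [4.5,[0,0,0.2],[0,0,0]]
    - [4.5,[0,0,0],[0,0,0]]

```text
time_s: 12.5
position: [0.636, 0.0628, 0.0629]
ee_rot: [[0.005, -0.255, 0.967], [0.002, 0.967, 0.255], [-1.0, 0.001, 0.005]]
wrist_force: [0.2, -0.4, -3.7]
width: 0.0495
```

```bash
python3 - <<'E'
from h import *
s=st(); rows(s,[.6329,.0607,.014],pose(14.58),6); f=grab("wrist","i_w")
E
```

```text
t 12.5 p [0.636  0.0628 0.0629] yaw 14.78 tilt [ 0.0051  0.0019 -1.    ] F [ 0.17 -0.38 -3.71] T [-0.032 -0.053 -0.057] w 0.0495 q [-0.03  0.39  1.61  0.    1.14 -0.28]
total [ 4.88 -0.13 -0.38] [ 0.2   0.31 -0.03]
per row x 6 [0.81, -0.02, -0.06] [0.03, 0.05, -0.01]
```

View pics/i_w.png

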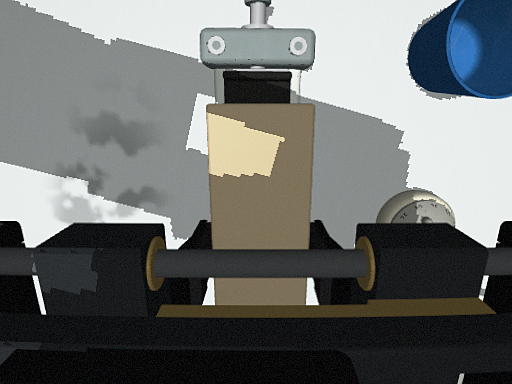

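```bash
python3 - <<'E'
from h import *
f=load("i_w.npz"); P=depthpts(f); rgb=f["pixels"]; hsv=cv2.cvtColor(rgb,cv2.COLOR_RGB2HSV); gray=cv2.cvtColor(rgb,cv2.COLOR_RGB2GRAY)
a=np.radians(14.58); xd=np.array([np.cos(a),np.sin(a)]); yd=np.array([-xd[1],xd[0]])
z=np.median(P[120:200,240:280,2]); print("stone top z",z)
m=(hsv[:,:,1]>50)&(hsv[:,:,0]<30)
L=[];R=[]
for r in range(120,200):
    c=np.where(m[r,190:340])[0]+190; L.append((c.min()-.5,r)); R.append((c.max()+.5,r))
for e in (L,R):
    w=plane(f,e,z)[:,:2]; d=cv2.fitLine(w.astype(np.float32),cv2.DIST_HUBER,0,.001,.001).ravel(); print("stone edge x_h",np.mean(w@xd),np.degrees(np.arctan2(d[1],d[0]))%180)
c=np.where(m[:,230:290].any(1))[0]; c=c[(c>80)]; print("stone end row",c.min(), "s_end",plane(f,[(258,c.min()-.5)],z)[0,:2]@yd)
zz=P[:,:,2]; u=np.arange(512)[None]; v=np.arange(384)[:,None]
sm=(zz>.029)&(zz<.04)&(v<75)&(u>190)&(u<325)
W=rect(f,sm,.034,"stop"); print("stop x_h",W@xd*1.0 if 0 else (np.min(W@xd),np.max(W@xd)), "s",np.min(W@yd),np.max(W@yd))
for r in (82,90): print(r,gray[r,205:310].tolist())
for c in (240,258,275): print(c,gray[55:108,c].tolist(), np.round(zz[62:82,c],3).tolist())
E
```

```text
stone top z 0.09320259339810595
stone edge x_h 0.6059000481491479 104.90469
stone edge x_h 0.6550076760008687 104.77559
stone end row 81 s_end -0.014543598022843343
stop [605.4 169.5] [71.1 24.4] long axis deg 14.23
stop x_h (np.float64(0.5929864744847129), np.float64(0.6640781092366081)) s -0.0007165074680790551 0.023801666758808574
82 [141, 138, 138, 143, 139, 139, 140, 139, 145, 106, 115, 130, 140, 138, 136, 141, 143, 143, 155, 4, 13, 19, 29, 18, 23, 24, 27, 18, 21, 25, 30, 32, 22, 4, 22, 28, 17, 26, 23, 17, 27, 19, 18, 18, 27, 20, 19, 28, 22, 17, 25, 17, 26, 25, 28, 31, 20, 22, 24, 30, 18, 24, 36, 42, 43, 39, 47, 47, 44, 42, 36, 34, 35, 35, 41, 43, 33, 42, 44, 44, 45, 40, 24, 27, 7, 102, 231, 248, 238, 238, 239, 240, 235, 217, 169, 225, 245, 239, 240, 238, 237, 240, 237, 239, 239]
90 [135, 138, 144, 139, 140, 144, 139, 139, 144, 119, 104, 125, 135, 141, 141, 141, 142, 143, 146, 41, 9, 16, 24, 21, 28, 22, 27, 22, 22, 24, 19, 26, 19, 20, 23, 25, 12, 25, 16, 24, 18, 24, 33, 21, 18, 17, 25, 20, 22, 12, 30, 17, 18, 24, 30, 23, 23, 28, 16, 27, 26, 25, 20, 21, 25, 25, 24, 22, 25, 16, 22
[... 574 characters left out ...]
109, 74, 54, 181, 210, 157, 194, 203, 73, 25, 42, 42, 41, 33, 39, 28, 21, 8, 23, 25, 26, 18, 23, 17, 21, 19, 20, 24, 21, 22, 24, 26, 17, 29, 24, 15, 24, 19, 25, 19, 56, 108, 114, 111, 115] [0.033, 0.032, 0.032, 0.03, 0.029, 0.029, 0.028, 0.033, 0.032, 0.031, 0.033, 0.033, 0.031, 0.032, 0.032, 0.033, 0.032, 0.033, 0.027, 0.019]
275 [159, 162, 163, 160, 146, 141, 132, 124, 114, 84, 62, 48, 35, 77, 229, 205, 122, 13, 30, 35, 39, 35, 32, 24, 23, 0, 23, 36, 41, 40, 35, 24, 34, 18, 19, 22, 21, 20, 21, 23, 19, 23, 23, 18, 25, 10, 27, 13, 53, 108, 116, 115, 114] [0.034, 0.033, 0.032, 0.03, 0.028, 0.024, 0.017, 0.031, 0.031, 0.033, 0.032, 0.035, 0.032, 0.034, 0.034, 0.034, 0.033, 0.032, 0.028, 0.021]
```

```bash
python3 - <<'E'
from h import *
f=load("i_w.npz")
a=np.radians(14.58); xd=np.array([np.cos(a),np.sin(a)]); yd=np.array([-xd[1],xd[0]])
e=plane(f,[(258,102.9)],.0932)[0,:2]@yd; ft=plane(f,[(258,80)],.033)[0,:2]@yd
t=np.array([.636,.0628])@yd
print("stone end",e,"foot",ft,"stone centre-tcp",e-.075-t)
# s target: jaw face = jaw centre -.2056+.017
jf=-.2056+.017; c=(ft+jf)/2; print("gap",ft-jf,"centre s",c, "tcp s now",t)
s=st(); tgt=xd*.6287+yd*(c+0.0005-(e-.075-t)); print(tgt)
rows(s,[*tgt,.02],pose(14.58),6)
E
```

```text
stone end -0.024198568105021447 foot -0.009145396378137598 stone centre-tcp 0.00012503894748992772
gap 0.17945460362186239 centre s -0.0988726981890688 tcp s now -0.09932360705251138
t 12.55 p [0.6358 0.0628 0.0628] yaw 14.78 tilt [ 0.0049  0.0019 -1.    ] F [ 0.08 -1.23 -3.51] T [ 0.001 -0.105 -0.044] w 0.05 q [-0.03  0.39  1.61  0.    1.14 -0.28]
[0.63324902 0.0629378 ]
total [ 4.28  0.08 -0.26] [ 0.2   0.3  -0.04]
per row x 6 [0.71, 0.01, -0.04] [0.03, 0.05, -0.01]
```

carry_out:
  series:
    - [4.5,[0.4,0,-0.05],[0,0.1,0]]
    - [4.5,[0.7,0,-0.05],[0,0.1,0]]
    - [4.5,[0.8,0,-0.05],[0,0.1,0]]
    - [4.5,[0.8,0,-0.05],[0.1,0,0]]
    - [4.5,[0.7,0.05,-0.05],[0.1,0,0]]
    - [4.5,[0.4,0,0],[0,0,0]]
    - [4.5,[0.2,0,0],[0,0,0]]
    - [4.5,[0,0,0],[0,0,0]]

```text
time_s: 13.35
position: [0.6302, 0.062, 0.0174]
ee_rot: [[-0.005, -0.25, 0.968], [0.0, 0.968, 0.25], [-1.0, 0.002, -0.005]]
wrist_force: [-0.2, 0.0, -3.6]
width: 0.0499
```

```bash
python3 - <<'E'
from h import *
s=st(); rows(s,[.6332,.0629,.0105],pose(14.58),5)
E
```

```text
t 13.35 p [0.6302 0.062  0.0174] yaw 14.51 tilt [-4.8e-03  4.0e-04 -1.0e+00] F [-0.2   0.01 -3.65] T [ 0.05  -0.068 -0.061] w 0.0499 q [-0.03  0.44  1.63  0.    1.07 -0.28]
total [0.69 0.01 0.32] [-0.07 -0.26 -0.09]
per row x 5 [0.14, 0.0, 0.06] [-0.01, -0.05, -0.02]
```

carry_out:
  series:
    - [4.5,[0,0,0.15],[0,-0.1,-0.05]]
    - [4.5,[0.05,0,0.15],[0,-0.1,-0.05]]
    - [4.5,[0.1,0,0.05],[0,-0.05,0]]
    - [4.5,[0.1,0,0],[0,0,0]]
    - [4.5,[0.1,0,0],[0,0,0]]
    - [4.5,[0.05,0,0],[0,0,0]]
    - [4.5,[0,0,0],[0,0,0]]
    - [4.5,[0,0,0],[0,0,0]]

```text
time_s: 14.15
position: [0.6353, 0.0631, 0.0147]
ee_rot: [[0.003, -0.251, 0.968], [-0.0, 0.968, 0.251], [-1.0, -0.001, 0.003]]
wrist_force: [0.4, 0.5, -4.1]
width: 0.05
```

```bash
python3 - <<'E'
from h import *
s=st(); rows(s,[.6332,.0629,.0097],pose(14.58),5)
E
```

```text
t 14.15 p [0.6353 0.0631 0.0147] yaw 14.51 tilt [ 3.2e-03 -3.0e-04 -1.0e+00] F [ 0.39  0.52 -4.12] T [-0.056 -0.078 -0.012] w 0.05 q [-0.02  0.45  1.63 -0.    1.06 -0.28]
total [ 0.5   0.04 -0.21] [-0.07  0.17  0.06]
per row x 5 [0.1, 0.01, -0.04] [-0.01, 0.03, 0.01]
```

carry_out:
  series:
    - [4.5,[0.1,0,-0.05],[0,0.1,0]]
    - [4.5,[0.1,0,-0.05],[0,0.05,0.05]]
    - [4.5,[0.1,0,-0.05],[0,0,0]]
    - [4.5,[0.08,0,0],[0,0,0]]
    - [4.5,[0.05,0,0],[0,0,0]]
    - [4.5,[0,0,0],[0,0,0]]
    - [4.5,[0,0,0],[0,0,0]]
    - [4.5,[0,0,0],[0,0,0]]

```text
time_s: 14.95
position: [0.6338, 0.0626, 0.0102]
ee_rot: [[0.0, -0.251, 0.968], [-0.0, 0.968, 0.251], [-1.0, -0.0, 0.0]]
wrist_force: [-0.4, -0.5, -3.2]
width: 0.0499
```

```bash
python3 - <<'E'
from h import *
s=st(); rows(s,[.6332,.0629,.0097],pose(14.58),5)
E
```

```text
t 14.95 p [0.6338 0.0626 0.0102] yaw 14.51 tilt [ 2.e-04 -1.e-04 -1.e+00] F [-0.39 -0.51 -3.21] T [-0.009 -0.034  0.031] w 0.0499 q [-0.03  0.46  1.63 -0.    1.05 -0.28]
total [ 0.05  0.05 -0.05] [-0.07  0.01  0.01]
per row x 5 [0.01, 0.01, -0.01] [-0.01, 0.0, 0.0]
```

Well placed laterally; creep to contact.

carry_out:
  series:
    - [4.5,[0.03,0,-0.05],[0,0,0]]
    - [4.5,[0.03,0,0],[0,0,0]]
    - [4.5,[0.03,0,0],[0,0,0]]
    - [4.5,[0,0,0],[0,0,0]]
    - [4.5,[0,0,0],[0,0,0]]
    - [4.5,[0,0,0],[0,0,0]]
    - [4.5,[0,0,0],[0,0,0]]
    - [4.5,[0,0,0],[0,0,0]]

```text
time_s: 15.75
position: [0.6337, 0.0626, 0.0101]
ee_rot: [[0.001, -0.251, 0.968], [-0.0, 0.968, 0.251], [-1.0, -0.0, 0.001]]
wrist_force: [-1.1, 0.4, -1.2]
width: 0.0499
```

```bash
python3 - <<'E'
from h import *
s=st()
E
```

```text
t 15.75 p [0.6337 0.0626 0.0101] yaw 14.51 tilt [ 0.0012 -0.     -1.    ] F [-1.09  0.38 -1.21] T [ 0.079  0.053 -0.024] w 0.0499 q [-0.03  0.46  1.63  0.    1.05 -0.28]
```

carry_out:
  series:
    - [4.5,[0.03,0,0],[0,0,0]]
    - [5.1,[0.0,0,0],[0,0,0]]
    - [5.3,[0,0,0],[0,0,0]]
    - [5.6,[0,0,0],[0,0,0]]
    - [6.2,[0,0,0],[0,0,0]]
    - [7.0,[0,0,0],[0,0,0]]
    - [7.0,[0,0,0],[0,0,0]]
    - [7.0,[0,0,0],[0,0,0]]

```text
time_s: 16.55
position: [0.6362, 0.0624, 0.012]
ee_rot: [[0.006, -0.251, 0.968], [-0.0, 0.968, 0.251], [-1.0, -0.002, 0.006]]
wrist_force: [0.2, -0.1, -0.4]
width: 0.0691
```

carry_out:
  series:
    - [7.0,[-1,0,0],[0,0,0]]
    - [7.0,[-2,0,0],[0,0,0]]
    - [7.0,[-3,-0.5,0],[0,0,0]]
    - [7.0,[-3,-2,0],[0,0,0]]
    - [7.0,[-3,-3,0],[0,0,0]]
    - [7.0,[-2,-3,0],[0,0,0]]
    - [7.0,[0,-2,0],[0,0,0]]
    - [7.0,[0,0,0],[0,0,0]]

```text
time_s: 17.35
position: [0.6618, -0.0417, 0.1605]
ee_rot: [[0.006, -0.253, 0.967], [-0.001, 0.967, 0.253], [-1.0, -0.003, 0.006]]
wrist_force: [-0.1, -0.6, -0.6]
width: 0.07
```

```bash
python3 - <<'E'
from h import *
s=st(); grab("wrist","j_w"); s=st()
E
```

```text
t 17.35 p [ 0.6618 -0.0417  0.1605] yaw 14.67 tilt [ 0.0061 -0.0015 -1.    ] F [-0.06 -0.63 -0.61] T [ 0.021 -0.117  0.011] w 0.07 q [-0.18  0.34  1.48 -0.    1.32 -0.44]
t 17.4 p [ 0.6617 -0.0404  0.1605] yaw 14.71 tilt [ 6.e-03 -8.e-04 -1.e+00] F [-0.22  0.76  0.25] T [-0.006 -0.09  -0.034] w 0.0701 q [-0.18  0.34  1.48  0.    1.32 -0.44]
```

View pics/j_w.png

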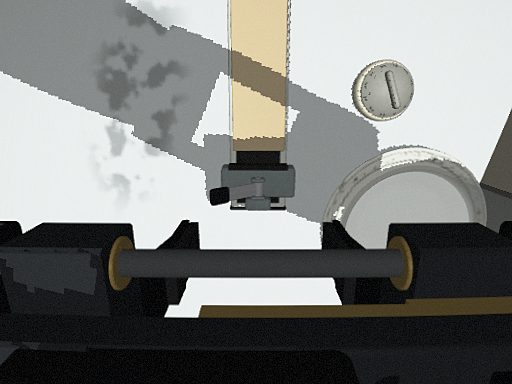

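```bash
python3 - <<'E'
from h import *
f=load("j_w.npz"); P=depthpts(f); rgb=f["pixels"]; hsv=cv2.cvtColor(rgb,cv2.COLOR_RGB2HSV)
a=np.radians(14.58); xd=np.array([np.cos(a),np.sin(a)]); yd=np.array([-xd[1],xd[0]])
m=(hsv[:,:,1]>50)&(hsv[:,:,0]<30)
L=[];R=[]
for r in range(10,140):
    c=np.where(m[r,210:310])[0]+210; L.append((c.min()-.5,r)); R.append((c.max()+.5,r))
for e in (L,R):
    w=plane(f,e,.04)[:,:2]; d=cv2.fitLine(w.astype(np.float32),cv2.DIST_HUBER,0,.001,.001).ravel(); print("stone edge x_h",np.mean(w@xd),np.degrees(np.arctan2(d[1],d[0]))%180)
z=P[:,:,2]; u=np.arange(512)[None]; v=np.arange(384)[:,None]
print("stone top z",np.median(z[60:140,240:275]), np.median(z[10:40,240:275]))
W=rect(f,(z>.025)&(z<.033)&(v>160)&(v<205)&(u>200)&(u<310),.03,"jaw"); print((W@xd).min(),(W@xd).max(),(W@yd).min(),(W@yd).max())
W=rect(f,(z>.034)&(z<.041)&(v>185)&(v<215)&(u>235)&(u<285),.038,"lug"); print((W@xd).min(),(W@xd).max(),(W@yd).min(),(W@yd).max())
cv2.imwrite("pics/j2.png",cv2.resize(rgb[145:220,195:310,::-1],None,fx=6,fy=6,interpolation=cv2.INTER_CUBIC))
E
```

```text
stone edge x_h 0.6037689990922722 104.66255
stone edge x_h 0.6531846679090042 104.579155
stone top z 0.04042821893907478 0.040432353511689195
jaw [659.6 -41.3] [75.3 34. ] long axis deg 13.31
0.5901985319416966 0.6656368622213147 -0.22318448594245724 -0.18871742743056685
lug [663.7 -56.8] [24.4 25.2] long axis deg 104.64
0.6158370757830791 0.6402202570387824 -0.23463748375667248 -0.20942523016902947
```

View pics/j2.png

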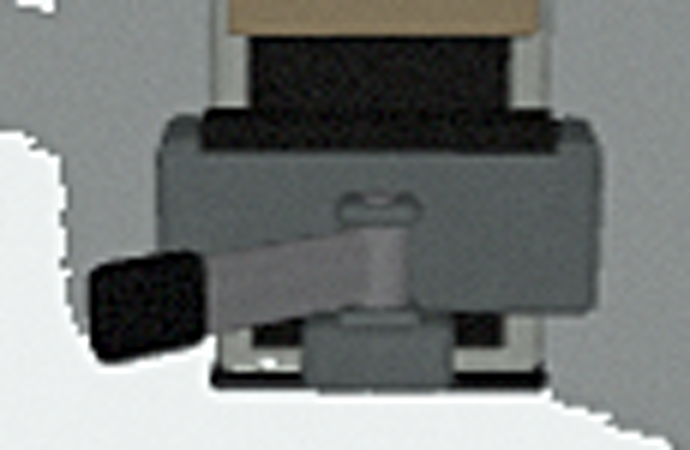

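```bash
python3 - <<'E'
from h import *
e=load("e_w.npz"); P=depthpts(e)
# tool frame: use known measured pose at that time
p=np.array([.4717,.0024,.0416]); R=pose(12.83); T=(P-p)@R
m=(T[:,:,0]<-.008)&(T[:,:,0]>-.06)&(abs(T[:,:,2])<.05)&(abs(T[:,:,1])<.03)
for v in range(220,250,3):
  c=np.where(m[v,180:260])[0]+180; d=np.where(m[v,260:345])[0]+260
  if len(c): print(v,"L",c.min(),c.max(),np.round(T[v,c.min()+1]*1000,1),np.round(T[v,c.max()-1]*1000,1),"R",np.round(T[v,d.max()-1]*1000,1),np.round(T[v,d.min()+1]*1000,1))
# side view front face (z,y) profile
f=load("g_s.npz"); P=depthpts(f); p=np.array([.4707,.0025,-.0054]); T=(P-p)@R
m=(abs(T[:,:,0])<.08)&(abs(T[:,:,2])<.075)&(abs(T[:,:,1])<.03)&(f["pixels"].max(2)<60)&(P[:,:,2]>.006)
for v in range(200,230,3):
  for lo,hi in((255,290),(290,320)):
    c=np.where(m[v,lo:hi])[0]+lo
    if len(c)>1: print(v,[np.round(T[v,u]*1000).astype(int).tolist() for u in c])
E
```

```text
220 L 210 215 [-13.1  12.3 -27.8] [-11.9  11.9 -26.3] R [-11.8  11.8  27.7] [-13.6  12.5  25.7]
223 L 208 224 [-18.5  12.6 -28.1] [-13.8  10.8 -21.1] R [-17.5  12.2  27.9] [-13.4  10.6  20.8]
226 L 206 225 [-23.4  12.8 -28.4] [-16.6  10.1 -20.2] R [-22.2  12.3  28.2] [-16.5  10.1  19.9]
229 L 205 225 [-27.5  12.7 -28.2] [-17.    8.5 -20.2] R [-25.6  12.   28.1] [-17.7   8.8  19.8]
232 L 205 225 [-30.1  12.2 -27.8] [-17.1   6.8 -20.3] R [-29.9  12.1  27.9] [-18.    7.2  19.8]
235 L 202 225 [-34.1  12.3 -28.6] [-18.3   5.5 -20.2] R [-32.8  11.7  27.9] [-17.6   5.2  19.9]
238 L 199 225 [-38.3  12.5 -29.3] [-18.9   4.  -20.2] R [-37.9  12.4  28.4] [-19.5   4.2  19.7]
241 L 196 225 [-41.2  12.2 -30.2] [-18.9   2.2 -20.2] R [-40.3  11.9  29.4] [-19.    2.3  19.9]
244 L 193 225 [-44.9  12.4 -30.8] [-19.8   0.8 -20.2] R [-44.   12.   30.1] [-19.7   0.8  19.8]
247 L 191 225 [-47.   11.9 -31.3] [-18.9  -1.4 -20.4] R [-47.9  12.4  30.2] [-20.5  -0.7  19.8]
209 [[-62, -5, -45], [-64, -2, -47], [-69, 6, -47], [-69, 6, -50], [-71, 8, -52]]
212 [[-61, 7, 57], [-62, 8, 55], [-61, 7, 52], [-61, 8, 50], [-61, 8, 47]]
212 [[-55, -1, -42], [-60, 6, -43], [-61, 7, -45], [-61, 8, -48], [-61, 8, -51], [-62, 9, -56]]
215 [[-51, 7, 57], [-53, 9, 55], [-51, 7, 52], [-52, 8, 49], [-53, 9, 47]]
215 [[-50, 5, -41], [-51, 7, -44], [-51, 7, -46], [-52, 8, -49], [-51, 8, -52], [-53, 9, -54]]
218 [[-43, 8, 54], [-44, 9, 51], [-43, 9, 49]]
218 [[-39, 4, -43], [-42, 8, -45], [-42, 8, -47], [-43, 10, -49], [-40, 5, -53]]
221 [[-34, 10, 54], [-33, 8, 51], [-33, 8, 48], [-22, -7, 27]]
221 [[-27, 1, -42], [-33, 9, -43], [-32, 8, -46], [-33, 9, -48], [-34, 10, -50]]
224 [[-23, 8, 53], [-23, 8, 50], [-22, 6, 47], [-15, -4, 27], [-27, 14, 27]]
224 [[-20, 4, -42], [-21, 6, -44], [-23, 9, -46], [-23, 8, -49]]
227 [[-14, 9, 53], [-11, 5, 50], [-12, 7, 47], [-21, 18, 27]]
227 [[-13, 8, -45], [-14, 9, -47], [-12, 7, -50]]
```

```bash
python3 - <<'E'
from h import *
e=load("e_w.npz"); P=depthpts(e); p=np.array([.4717,.0024,.0416]); R=pose(12.83); T=(P-p)@R
ok=(e["depth"]>0)
for lo,hi in ((.0,.01),(.01,.015),(.015,.02),(.02,.03),(.03,.04),(.04,.05),(.05,.06)):
  m=ok&(T[:,:,1]>lo)&(T[:,:,1]<hi)&(T[:,:,0]<-.02)&(T[:,:,0]>-.2)
  q=T[m]; 
  if len(q)>20: print(lo,len(q),"lowest x",np.round(np.percentile(q[:,0],[50,90,99])*1000),"|z|<40:",np.round(np.percentile(q[abs(q[:,2])<.04][:,0],99)*1000) if (abs(q[:,2])<.04).any() else None)
s=st()
a=np.radians(14.58); xd=np.array([np.cos(a),np.sin(a)]); yd=np.array([-xd[1],xd[0]])
t=xd*.628+yd*(-.2346-.008-.02); print(t)
rows(s,[*t,.10],pose(104.58),12)
E
```

```text
0.0 1401 lowest x [-74. -39. -22.] |z|<40: -22.0
0.01 2193 lowest x [-80. -28. -21.] |z|<40: -20.0
0.015 1553 lowest x [-92. -86. -81.] |z|<40: -79.0
0.02 45321 lowest x [-122. -106.  -97.] |z|<40: -99.0
0.03 20454 lowest x [-100.  -92.  -85.] |z|<40: -88.0
t 17.4 p [ 0.6617 -0.0404  0.1605] yaw 14.71 tilt [ 6.e-03 -8.e-04 -1.e+00] F [-0.22  0.76  0.25] T [-0.006 -0.09  -0.034] w 0.0701 q [-0.18  0.34  1.48  0.    1.32 -0.44]
[ 0.67388128 -0.09605611]
total [ 6.06 -5.68 -0.26] [-89.87   0.15   0.35]
per row x 12 [0.5, -0.38, -0.36] [-7.49, 0.01, 0.03]
```

```bash
python3 - <<'E'
from h import *
s=st(); rows(s,[.595,-.05,.15],pose(29.7),2); rows(s,[.595,-.10,.12],pose(104.58),12)
q=depthpts(load("a_top.npz")); 
from scipy.spatial.transform import Rotation as Q
f=load("a_top.npz"); T=q[(q[:,:,2]>.06)&(q[:,:,2]<.3)&(q[:,:,0]>.7)&(q[:,:,1]<.06)&(q[:,:,1]>-.17)&(q[:,:,0]<.95)]
for lo in (.06,.1,.15,.2,.25): 
  t=T[(T[:,2]>lo)&(T[:,2]<lo+.05)]; print(lo,len(t), t[:,0].min() if len(t) else None, (t[:,1].min(),t[:,1].max()) if len(t) else None)
E
```

```text
t 17.4 p [ 0.6617 -0.0404  0.1605] yaw 14.71 tilt [ 6.e-03 -8.e-04 -1.e+00] F [-0.22  0.76  0.25] T [-0.006 -0.09  -0.034] w 0.0701 q [-0.18  0.34  1.48  0.    1.32 -0.44]
total [ 1.01  0.77 -6.7 ] [-14.99   0.3    0.17]
per row x 2 [0.51, 0.6, -3.32] [-7.5, 0.15, 0.08]
total [ 4.01 -4.06 -7.98] [-89.87   0.15   0.35]
per row x 12 [0.33, 0.2, -0.8] [-7.49, 0.01, 0.03]
0.06 616 0.7575312264357212 (np.float64(-0.131829486519772), np.float64(0.018729768416065086))
0.1 691 0.7550854796139712 (np.float64(-0.12652123286169537), np.float64(0.01749654022116692))
0.15 782 0.7552342073096663 (np.float64(-0.1287583867235035), np.float64(0.018649804187839063))
0.2 1426 0.7553855552693305 (np.float64(-0.13676722525055407), np.float64(0.016982905368068357))
0.25 1052 0.7741658325225533 (np.float64(-0.11797049249778124), np.float64(0.00013678174058790252))
```

carry_out:
  series:
    - [4,[0,-0.5,-3.5],[0,0,0]]
    - [2,[0,-0.5,-3.5],[-3,0,0]]
    - [0,[0,-0.5,-1],[-8,0,0]]
    - [0,[0.3,0,0],[-8,0,0]]
    - [0,[0.3,0,0],[-8,0,0]]
    - [0,[0.3,0,0],[-8,0,0]]
    - [0,[0.3,0,0],[-8,0,0]]
    - [0,[0.3,0,0],[-8,0,0]]

```text
time_s: 18.2
position: [0.5756, -0.0645, 0.129]
ee_rot: [[-0.018, -0.927, 0.375], [0.011, 0.375, 0.927], [-1.0, 0.02, 0.003]]
wrist_force: [1.0, 0.2, 0.1]
width: 0.0134
```

```bash
python3 - <<'E'
from h import *
s=st(); rows(s,[.6739,-.0961,.10],pose(104.58),8)
E
```

```text
t 18.2 p [ 0.5756 -0.0645  0.129 ] yaw 67.96 tilt [-0.0176  0.0106 -0.9998] F [1.03 0.2  0.06] T [ 0.041 -0.193 -0.019] w 0.0134 q [-0.25  0.2   1.71  0.01  1.25 -1.44]
total [  2.7  -10.35   0.75] [-36.62   0.55  -1.07]
per row x 8 [0.35, -1.29, -0.27] [-4.58, 0.07, -0.13]
```

carry_out:
  series:
    - [0,[0.35,-1.29,-0.27],[-4.6,0.1,-0.15]]
    - [0,[0.35,-1.29,-0.27],[-4.6,0.1,-0.15]]
    - [0,[0.35,-1.29,-0.27],[-4.6,0.1,-0.15]]
    - [0,[0.35,-1.29,-0.27],[-4.6,0.1,-0.15]]
    - [0,[0.35,-1.29,-0.27],[-4.6,0.1,-0.15]]
    - [0,[0.35,-1.29,-0.27],[-4.6,0,-0.15]]
    - [0,[0.3,-0.9,-0.2],[-3,0,0]]
    - [0,[0,0,0],[0,0,0]]

```text
time_s: 19.0
position: [0.6481, -0.0796, 0.0849]
ee_rot: [[-0.03, -0.983, -0.183], [0.012, -0.184, 0.983], [-0.999, 0.027, 0.017]]
wrist_force: [-1.1, 0.0, -1.0]
width: 0.0004
```

```bash
python3 - <<'E'
from h import *
s=st(); rows(s,[.6739,-.0961,.04],pose(104.58),6); grab("wrist","k_w")
E
```

```text
t 19.0 p [ 0.6481 -0.0796  0.0849] yaw 100.57 tilt [-0.0301  0.0116 -0.9995] F [-1.07  0.04 -0.95] T [ 0.11  -0.164  0.021] w 0.0004 q [-0.25  0.42  1.52  0.    1.23 -2.  ]
total [ 4.39 -2.35 -2.17] [-4.    1.02 -1.54]
per row x 6 [0.74, -0.37, -0.37] [-0.67, 0.17, -0.26]
```

View pics/k_w.png

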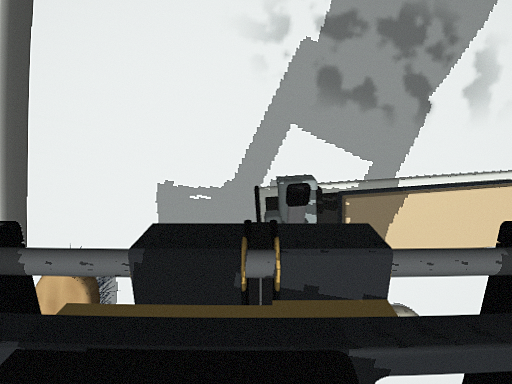

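carry_out:
  series:
    - [0,[0,-0.4,-0.5],[-0.8,0.2,-0.3]]
    - [0,[0.1,-0.5,-0.5],[-0.8,0.2,-0.3]]
    - [0,[0.3,-0.5,-0.5],[-0.8,0.2,-0.3]]
    - [0,[0.3,-0.5,-0.5],[-0.8,0.2,-0.3]]
    - [0,[0.3,-0.4,-0.3],[-0.8,0.2,-0.3]]
    - [0,[0.3,0,0],[0,0,0]]
    - [0,[0,0,0],[0,0,0]]
    - [0,[0,0,0],[0,0,0]]

```text
time_s: 19.85
position: [0.6748, -0.0972, 0.0689]
ee_rot: [[-0.001, -0.967, -0.253], [0.0, -0.253, 0.967], [-1.0, 0.001, 0.001]]
wrist_force: [-1.7, -1.3, -0.6]
width: 0.0008
```

```bash
python3 - <<'E'
from h import *
s=st(); rows(s,[.6739,-.0961,.04],pose(104.58),6)
E
```

```text
t 19.85 p [ 0.6748 -0.0972  0.0689] yaw 104.68 tilt [-1.5e-03  3.0e-04 -1.0e+00] F [-1.67 -1.27 -0.61] T [ 0.167 -0.116  0.024] w 0.0008 q [-0.26  0.48  1.48 -0.    1.19 -2.09]
total [2.89 0.05 0.13] [ 0.1   0.04 -0.08]
per row x 6 [0.48, 0.01, 0.02] [0.02, 0.01, -0.01]
```

carry_out:
  series:
    - [0,[0.7,0,0],[0,0,0]]
    - [0,[0.9,0,0],[0,0,0]]
    - [0,[0.9,0,0],[0,0,0]]
    - [0,[0.9,0,0],[0,0,0]]
    - [0,[0.7,0,0],[0,0,0]]
    - [0,[0.4,0,0],[0,0,0]]
    - [0,[0.2,0,0],[0,0,0]]
    - [0,[0,0,0],[0,0,0]]

```text
time_s: 20.65
position: [0.6734, -0.0965, 0.0163]
ee_rot: [[-0.004, -0.967, -0.254], [0.001, -0.254, 0.967], [-1.0, 0.004, 0.002]]
wrist_force: [0.5, 0.4, 0.0]
width: 0.0007
```

```bash
python3 - <<'E'
from h import *
s=st(); rows(s,[.6739,-.0961,.008],pose(104.58),6)
E
```

```text
t 20.65 p [ 0.6734 -0.0965  0.0163] yaw 104.69 tilt [-0.0039  0.0011 -1.    ] F [0.51 0.38 0.03] T [ 0.135 -0.101  0.027] w 0.0007 q [-0.26  0.54  1.5   0.    1.11 -2.09]
total [ 0.83 -0.06  0.03] [ 0.11  0.12 -0.2 ]
per row x 6 [0.14, -0.01, 0.0] [0.02, 0.02, -0.03]
```

carry_out:
  series:
    - [0,[0.2,-0.03,0],[0.05,0.1,-0.1]]
    - [0,[0.2,-0.03,0],[0.05,0.1,-0.1]]
    - [0,[0.2,0,0],[0,0,0]]
    - [0,[0.2,0,0.2],[0,0,0]]
    - [0,[0,0,0.4],[0,0,0]]
    - [0,[0,0,0.4],[0,0,0]]
    - [0,[0,0,0.2],[0,0,0]]
    - [0,[0,0,0],[0,0,0]]

```text
time_s: 21.45
position: [0.6719, -0.0838, 0.0093]
ee_rot: [[0.003, -0.968, -0.252], [-0.002, -0.252, 0.968], [-1.0, -0.003, -0.003]]
wrist_force: [0.6, -0.8, 0.1]
width: 0.0005
```

```bash
cat >> h.py <<'E'
A_=np.radians(14.58); XD=np.array([np.cos(A_),np.sin(A_)]); YD=np.array([-XD[1],XD[0]])
def hs():
    s=st(); p=np.array(s["position"])[:2]; F=np.array(s["wrist_force"])[:2]
    print("x_h",round((p@XD-.628)*1000,2),"s",round(p@YD*1000,2),"contact at -242.6; Fy",round(-F@YD,2),"Fx",round(-F@XD,2)); return s
E
python3 - <<'E'
from h import *
s=hs(); rows(s,[*(XD*.628+YD*-.2456),.007],pose(104.58),4); g=grab("side","l_s")
cv2.imwrite("pics/l_s.png",cv2.resize(g["pixels"][150:260,180:340,::-1],None,fx=5,fy=5,interpolation=cv2.INTER_CUBIC))
E
```

```text
t 21.45 p [ 0.6719 -0.0838  0.0093] yaw 104.59 tilt [ 0.0033 -0.0022 -1.    ] F [ 0.55 -0.77  0.13] T [ 0.091 -0.138  0.035] w 0.0005 q [-0.24  0.54  1.52 -0.    1.08 -2.06]
x_h 1.17 s -250.2 contact at -242.6; Fy 0.89 Fx -0.34
total [0.23 0.12 0.46] [ 0.01 -0.17  0.15]
per row x 4 [0.06, 0.03, 0.12] [0.0, -0.04, 0.04]
```

View pics/l_s.png

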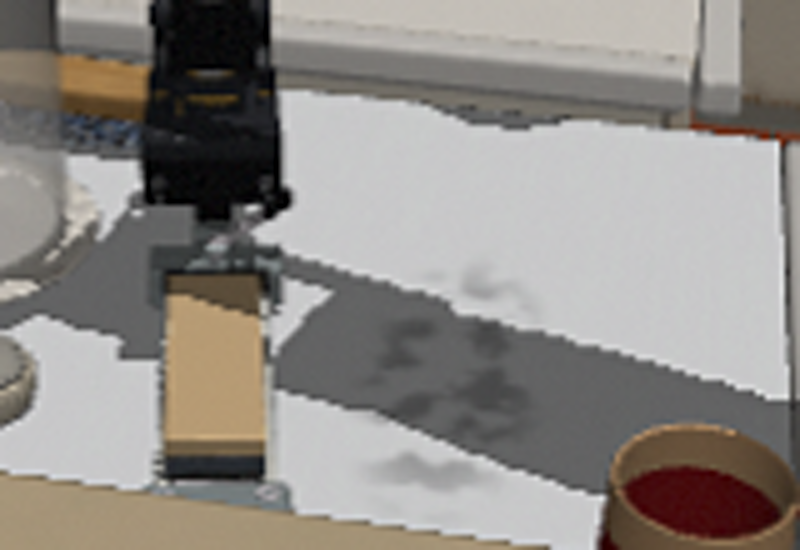

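carry_out:
  series:
    - [0,[0.06,0.05,0.05],[0,-0.05,0.05]]
    - [0,[0.06,0.05,0.1],[0,-0.05,0.05]]
    - [0,[0.06,0.02,0.1],[0,-0.05,0.05]]
    - [0,[0.04,0,0.1],[0,0,0]]
    - [0,[0,0,0.1],[0,0,0]]
    - [0,[0,0,0.05],[0,0,0]]
    - [0,[0,0,0],[0,0,0]]
    - [0,[0,0,0],[0,0,0]]

```text
time_s: 22.3
position: [0.6698, -0.0801, 0.0072]
ee_rot: [[0.001, -0.968, -0.251], [-0.001, -0.251, 0.968], [-1.0, -0.001, -0.002]]
wrist_force: [1.0, -0.7, 0.0]
width: 0.0003
```

```bash
python3 - <<'E'
from h import *
s=hs(); rows(s,[*(XD*.628+YD*-.2456),.007],pose(104.58),4)
E
```

```text
t 22.3 p [ 0.6698 -0.0801  0.0072] yaw 104.56 tilt [ 9.0e-04 -1.3e-03 -1.0e+00] F [ 0.97 -0.68  0.02] T [ 0.001 -0.153 -0.088] w 0.0003 q [-0.24  0.54  1.52 -0.    1.08 -2.06]
x_h 0.09 s -246.11 contact at -242.6; Fy 0.9 Fx -0.77
total [0.02 0.01 0.05] [-0.02 -0.09  0.03]
per row x 4 [0.01, 0.0, 0.01] [-0.01, -0.02, 0.01]
```

carry_out:
  series:
    - [0,[0,0,0.1],[0,-0.05,0]]
    - [0,[0,0,0.15],[0,-0.05,0]]
    - [0,[0,0,0.15],[0,0,0]]
    - [0,[0,0,0.15],[0,0,0]]
    - [0,[0,0,0.15],[0,0,0]]
    - [0,[0,0,0.15],[0,0,0]]
    - [0,[0,0,0.15],[0,0,0]]
    - [0,[0,0,0.15],[0,0,0]]

```text
time_s: 23.1
position: [0.6688, -0.076, 0.0076]
ee_rot: [[0.006, -0.968, -0.25], [-0.01, -0.25, 0.968], [-1.0, -0.003, -0.011]]
wrist_force: [0.9, -4.8, -1.4]
width: 0.0006
```

```bash
python3 - <<'E'
from h import *
s=hs(); rows(s,[*(XD*.628+YD*-.2326),.007],pose(104.58),4)
E
```

```text
t 23.1 p [ 0.6688 -0.076   0.0076] yaw 104.46 tilt [ 0.0056 -0.0095 -0.9999] F [ 0.93 -4.82 -1.44] T [-0.707 -0.326  0.03 ] w 0.0006 q [-0.23  0.53  1.53 -0.01  1.07 -2.04]
x_h 0.12 s -241.87 contact at -242.6; Fy 4.9 Fx 0.31
total [0.05 0.01 0.93] [-0.12 -0.61  0.17]
per row x 4 [0.01, 0.0, 0.23] [-0.03, -0.15, 0.04]
```

carry_out:
  series:
    - [0,[0,0,0.2],[0,-0.15,0.05]]
    - [0,[0,0,0.2],[0,-0.15,0.05]]
    - [0,[0,0,0.2],[0,-0.15,0]]
    - [0,[0,0,0.2],[0,-0.15,0]]
    - [0,[0,0,0.2],[0,-0.15,0]]
    - [0,[0,0,0.2],[0,-0.15,0]]
    - [0,[0,0,0.2],[0,-0.15,0]]
    - [0,[0,0,0.2],[0,-0.15,0]]

```text
time_s: 23.9
position: [0.6664, -0.0672, 0.0074]
ee_rot: [[0.003, -0.969, -0.248], [0.001, -0.248, 0.969], [-1.0, -0.004, 0.0]]
wrist_force: [1.3, -5.0, -2.4]
width: 0.0004
```

```bash
python3 - <<'E'
from h import *
s=hs(); rows(s,[*(XD*.628+YD*-.2276),.007],pose(104.58),4)
E
```

```text
t 23.9 p [ 0.6664 -0.0672  0.0074] yaw 104.36 tilt [ 0.0033  0.0014 -1.    ] F [ 1.29 -4.97 -2.39] T [-0.804 -0.343 -0.068] w 0.0004 q [-0.22  0.53  1.54  0.    1.07 -2.04]
x_h 0.08 s -232.77 contact at -242.6; Fy 5.14 Fx 0.0
total [0.04 0.01 0.52] [-0.22  0.03  0.2 ]
per row x 4 [0.01, 0.0, 0.13] [-0.05, 0.01, 0.05]
```

carry_out:
  series:
    - [0,[0,0,0.2],[-0.05,0,0.05]]
    - [0,[0,0,0.2],[-0.05,0,0.05]]
    - [0,[0,0,0.2],[-0.05,0,0.05]]
    - [0,[0,0,0.2],[-0.05,0,0.05]]
    - [0,[0,0,0.2],[-0.05,-0.05,0]]
    - [0,[0,0,0.2],[-0.05,-0.05,0]]
    - [0,[0,0,0.2],[-0.05,-0.05,0]]
    - [0,[0,0,0.2],[-0.05,-0.05,0]]

```text
time_s: 24.7
position: [0.6655, -0.0627, 0.0076]
ee_rot: [[0.007, -0.967, -0.253], [-0.012, -0.253, 0.967], [-1.0, -0.004, -0.013]]
wrist_force: [2.9, -7.9, -2.7]
width: 0.0003
```

```bash
python3 - <<'E'
from h import *
s=hs(); rows(s,[*(XD*.628+YD*-.2276),.007],pose(104.58),4)
E
```

```text
t 24.7 p [ 0.6655 -0.0627  0.0076] yaw 104.65 tilt [ 0.007  -0.0117 -0.9999] F [ 2.89 -7.9  -2.69] T [-1.175 -0.476 -0.034] w 0.0003 q [-0.21  0.52  1.55 -0.01  1.07 -2.03]
x_h 0.26 s -228.18 contact at -242.6; Fy 8.38 Fx -0.81
total [0.06 0.03 0.06] [ 0.07 -0.75  0.22]
per row x 4 [0.02, 0.01, 0.01] [0.02, -0.19, 0.05]
```

carry_out:
  series:
    - [0,[0,0,0.25],[0,-0.2,0.05]]
    - [0,[0,0,0.25],[0,-0.2,0.05]]
    - [0,[0,0,0.25],[0,-0.2,0.05]]
    - [0,[0,0,0.25],[0,-0.2,0]]
    - [0,[0,0,0.25],[0,-0.2,0]]
    - [0,[0,0,0.25],[0,-0.2,0]]
    - [0,[0,0,0.25],[0,-0.2,0]]
    - [0,[0,0,0.25],[0,-0.2,0]]

```text
time_s: 25.5
position: [0.6638, -0.0565, 0.0075]
ee_rot: [[0.006, -0.968, -0.25], [-0.003, -0.25, 0.968], [-1.0, -0.005, -0.004]]
wrist_force: [1.2, -6.9, -3.6]
width: 0.0
```

```bash
python3 - <<'E'
from h import *
s=hs(); rows(s,[*(XD*.628+YD*-.2176),.007],pose(104.58),4); grab("wrist","m_w")
E
```

```text
t 25.5 p [ 0.6638 -0.0565  0.0075] yaw 104.49 tilt [ 0.0061 -0.0027 -1.    ] F [ 1.23 -6.91 -3.61] T [-1.156 -0.449 -0.046] w 0.0 q [-0.2   0.52  1.55 -0.    1.07 -2.03]
x_h 0.25 s -221.75 contact at -242.6; Fy 7.0 Fx 0.55
total [0.05 0.03 0.41] [-0.09 -0.24  0.3 ]
per row x 4 [0.01, 0.01, 0.1] [-0.02, -0.06, 0.07]
```

View pics/m_w.png

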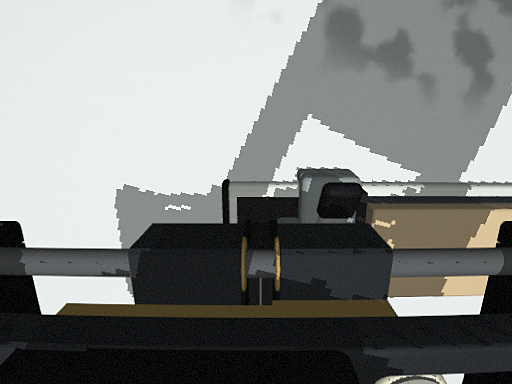

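carry_out:
  series:
    - [0,[0,0,0.22],[0,-0.15,0.05]]
    - [0,[0,0,0.22],[0,-0.15,0.05]]
    - [0,[0,0,0.22],[0,-0.15,0.05]]
    - [0,[0,0,0.22],[0,-0.15,0]]
    - [0,[0,0,0.22],[0,-0.15,0]]
    - [0,[0,0,0.22],[0,-0.15,0]]
    - [0,[0,0,0.22],[0,-0.15,0]]
    - [0,[0,0,0.22],[0,-0.15,0]]

```text
time_s: 26.35
position: [0.6625, -0.0516, 0.0074]
ee_rot: [[0.006, -0.969, -0.248], [0.0, -0.248, 0.969], [-1.0, -0.006, -0.001]]
wrist_force: [2.7, -6.6, -2.7]
width: 0.0003
```

```bash
python3 - <<'E'
from h import *
s=hs(); rows(s,[*(XD*.628+YD*-.2176),.007],pose(104.58),4)
E
```

```text
t 26.35 p [ 0.6625 -0.0516  0.0074] yaw 104.36 tilt [ 6.2e-03  5.0e-04 -1.0e+00] F [ 2.72 -6.57 -2.72] T [-1.1   -0.446 -0.043] w 0.0003 q [-0.2   0.51  1.56  0.    1.07 -2.02]
x_h 0.22 s -216.74 contact at -242.6; Fy 7.04 Fx -0.98
total [ 0.04  0.02 -0.09] [-0.22 -0.06  0.35]
per row x 4 [0.01, 0.01, -0.02] [-0.06, -0.02, 0.09]
```

carry_out:
  series:
    - [0,[0,0,0.2],[-0.05,-0.12,0.08]]
    - [0,[0,0,0.2],[-0.05,-0.12,0.08]]
    - [0,[0,0,0.2],[-0.05,-0.12,0.08]]
    - [0,[0,0,0.2],[-0.05,-0.12,0.05]]
    - [0,[0,0,0.2],[0,-0.12,0]]
    - [0,[0,0,0.2],[0,-0.12,0]]
    - [0,[0,0,0.2],[0,-0.12,0]]
    - [0,[0,0,0.2],[0,-0.12,0]]

```text
time_s: 27.15
position: [0.6621, -0.0496, 0.0075]
ee_rot: [[0.006, -0.968, -0.249], [-0.003, -0.249, 0.968], [-1.0, -0.005, -0.004]]
wrist_force: [2.8, -8.8, -3.3]
width: 0.0005
```

```bash
python3 - <<'E'
from h import *
s=hs(); rows(s,[*(XD*.628+YD*-.2176),.007],pose(104.58),4)
E
```

```text
t 27.15 p [ 0.6621 -0.0496  0.0075] yaw 104.43 tilt [ 0.0059 -0.003  -1.    ] F [ 2.76 -8.78 -3.27] T [-1.39 -0.51 -0.06] w 0.0005 q [-0.19  0.51  1.56 -0.    1.07 -2.01]
x_h 0.25 s -214.67 contact at -242.6; Fy 9.19 Fx -0.47
total [ 0.05  0.02 -0.29] [-0.15 -0.25  0.28]
per row x 4 [0.01, 0.01, -0.07] [-0.04, -0.06, 0.07]
```

carry_out:
  series:
    - [0,[0,0,0.2],[0,-0.12,0.05]]
    - [0,[0,0,0.2],[0,-0.12,0.05]]
    - [0,[0,0,0.2],[0,-0.12,0.05]]
    - [0,[0,0,0.2],[0,-0.12,0.05]]
    - [0,[0,0,0.2],[0,-0.12,0]]
    - [0,[0,0,0.2],[0,-0.12,0]]
    - [0,[0,0,0.2],[0,-0.12,0]]
    - [0,[0,0,0.2],[0,-0.12,0]]

```text
time_s: 27.95
position: [0.6621, -0.0497, 0.0076]
ee_rot: [[0.008, -0.969, -0.247], [-0.009, -0.247, 0.969], [-1.0, -0.006, -0.01]]
wrist_force: [2.6, -8.1, -2.9]
width: 0.0006
```

```bash
python3 - <<'E'
from h import *
s=hs(); rows(s,[*(XD*.628+YD*-.2176),.007],pose(104.58),4)
E
```

```text
t 27.95 p [ 0.6621 -0.0497  0.0076] yaw 104.28 tilt [ 0.0081 -0.0085 -0.9999] F [ 2.65 -8.13 -2.92] T [-1.335 -0.518  0.025] w 0.0006 q [-0.19  0.51  1.56 -0.01  1.06 -2.01]
x_h 0.23 s -214.75 contact at -242.6; Fy 8.53 Fx -0.52
total [ 0.07  0.02 -0.28] [-0.3  -0.59  0.33]
per row x 4 [0.02, 0.01, -0.07] [-0.07, -0.15, 0.08]
```

carry_out:
  series:
    - [0,[0,0,0.23],[-0.06,-0.16,0.06]]
    - [0,[0,0,0.25],[-0.06,-0.16,0.06]]
    - [0,[0,0,0.27],[-0.06,-0.16,0.06]]
    - [0,[0,0,0.27],[-0.06,-0.16,0.06]]
    - [0,[0,0,0.27],[-0.06,-0.16,0.06]]
    - [0,[0,0,0.27],[-0.06,-0.16,0.05]]
    - [0,[0,0,0.27],[-0.06,-0.16,0.05]]
    - [0,[0,0,0.27],[-0.06,-0.16,0.05]]

```text
time_s: 28.75
position: [0.6621, -0.0497, 0.0078]
ee_rot: [[0.008, -0.968, -0.252], [-0.016, -0.252, 0.968], [-1.0, -0.003, -0.017]]
wrist_force: [3.9, -10.8, -4.2]
width: 0.0003
```

```bash
python3 - <<'E'
from h import *
s=hs(); rows(s,[*(XD*.628+YD*-.2176),.007],pose(104.58),4)
E
```

```text
t 28.75 p [ 0.6621 -0.0497  0.0078] yaw 104.57 tilt [ 0.0076 -0.016  -0.9998] F [  3.91 -10.79  -4.24] T [-1.566 -0.627 -0.06 ] w 0.0003 q [-0.19  0.51  1.56 -0.02  1.06 -2.  ]
x_h 0.25 s -214.76 contact at -242.6; Fy 11.42 Fx -1.07
total [ 0.08  0.03 -0.28] [-0.01 -1.    0.19]
per row x 4 [0.02, 0.01, -0.07] [-0.0, -0.25, 0.05]
```

carry_out:
  series:
    - [0,[0,0,0.29],[0,-0.2,0.05]]
    - [0,[0,0,0.31],[0,-0.2,0.05]]
    - [0,[0,0,0.33],[0,-0.2,0.05]]
    - [0,[0,0,0.34],[0,-0.2,0.05]]
    - [0,[0,0,0.34],[0,-0.2,0.05]]
    - [0,[0,0,0.34],[0,-0.2,0.05]]
    - [0,[0,0,0.34],[0,-0.2,0.05]]
    - [0,[0,0,0.34],[0,-0.2,0.05]]

```text
time_s: 29.55
position: [0.662, -0.0498, 0.0079]
ee_rot: [[0.009, -0.969, -0.247], [-0.024, -0.247, 0.969], [-1.0, -0.003, -0.026]]
wrist_force: [3.4, -13.1, -4.2]
width: 0.0004
```

```bash
python3 - <<'E'
from h import *
s=hs(); rows(s,[*(XD*.628+YD*-.2176),.007],pose(104.58),4)
E
```

```text
t 29.55 p [ 0.662  -0.0498  0.0079] yaw 104.32 tilt [ 0.0093 -0.0244 -0.9997] F [  3.37 -13.15  -4.23] T [-1.925 -0.689  0.025] w 0.0004 q [-0.18  0.51  1.56 -0.03  1.06 -1.99]
x_h 0.18 s -214.82 contact at -242.6; Fy 13.57 Fx 0.04
total [ 0.1   0.02 -0.28] [-0.26 -1.49  0.17]
per row x 4 [0.02, 0.0, -0.07] [-0.07, -0.37, 0.04]
```

carry_out:
  series:
    - [0,[0,0,0.36],[-0.05,-0.25,0.05]]
    - [0,[0,0,0.37],[-0.05,-0.25,0.05]]
    - [0,[0,0,0.38],[-0.05,-0.25,0.05]]
    - [0,[0,0,0.38],[-0.05,-0.25,0.05]]
    - [0,[0,0,0.38],[-0.05,-0.25,0.05]]
    - [0,[0,0,0.38],[-0.05,-0.25,0.05]]
    - [0,[0,0,0.38],[0,-0.25,0.05]]
    - [0,[0,0,0.38],[0,-0.25,0.05]]

```text
time_s: 30.35
position: [0.6621, -0.0498, 0.008]
ee_rot: [[0.011, -0.969, -0.248], [-0.031, -0.248, 0.968], [-0.999, -0.004, -0.032]]
wrist_force: [3.5, -13.8, -4.4]
width: 0.0007
```

```bash
python3 - <<'E'
from h import *
s=hs(); rows(s,[*(XD*.628+YD*-.2176),.007],pose(104.58),4)
E
```

```text
t 30.35 p [ 0.6621 -0.0498  0.008 ] yaw 104.34 tilt [ 0.0115 -0.0305 -0.9995] F [  3.52 -13.79  -4.41] T [-2.162 -0.763 -0.034] w 0.0007 q [-0.18  0.51  1.57 -0.03  1.05 -1.98]
x_h 0.2 s -214.89 contact at -242.6; Fy 14.23 Fx 0.07
total [ 0.11  0.02 -0.27] [-0.23 -1.86  0.2 ]
per row x 4 [0.03, 0.0, -0.07] [-0.06, -0.46, 0.05]
```

carry_out:
  series:
    - [0,[0,0,0.4],[-0.05,-0.3,0.05]]
    - [0,[0,0,0.41],[-0.05,-0.3,0.05]]
    - [0,[0,0,0.41],[-0.05,-0.3,0.05]]
    - [0,[0,0,0.41],[-0.05,-0.3,0.05]]
    - [0,[0,0,0.41],[-0.05,-0.3,0.05]]
    - [0,[0,0,0.41],[-0.05,-0.3,0.05]]
    - [0,[0,0,0.41],[0,-0.3,0.05]]
    - [0,[0,0,0.41],[0,-0.3,0.05]]

```text
time_s: 31.15
position: [0.6621, -0.0498, 0.0081]
ee_rot: [[0.013, -0.969, -0.248], [-0.033, -0.248, 0.968], [-0.999, -0.005, -0.035]]
wrist_force: [4.4, -14.6, -5.7]
width: 0.0003
```

```bash
python3 - <<'E'
from h import *
s=hs(); s=grab("top","n_t"); hs(); 
E
```

```text
t 31.15 p [ 0.6621 -0.0498  0.0081] yaw 104.35 tilt [ 0.0133 -0.0327 -0.9994] F [  4.43 -14.58  -5.67] T [-2.342 -0.765 -0.034] w 0.0003 q [-0.18  0.5   1.57 -0.03  1.05 -1.98]
x_h 0.27 s -214.87 contact at -242.6; Fy 15.22 Fx -0.62
t 31.2 p [ 0.6621 -0.0498  0.0081] yaw 104.35 tilt [ 0.0133 -0.0327 -0.9994] F [  4.15 -13.99  -5.38] T [-2.253 -0.763  0.023] w 0.0006 q [-0.18  0.5   1.57 -0.03  1.05 -1.98]
x_h 0.23 s -214.89 contact at -242.6; Fy 14.58 Fx -0.49
```

carry_out:
  series:
    - [0,[0,0,0.41],[0,-0.3,0.05]]
    - [0,[0,0,0.41],[0,-0.3,0.05]]
    - [0,[0,0,0.41],[0,-0.3,0.05]]
    - [0,[0,0,0.41],[0,-0.3,0.05]]
    - [0,[0,0,0.41],[0,-0.3,0.05]]
    - [0,[0,0,0.41],[0,-0.3,0.05]]
    - [0,[0,0,0.41],[0,-0.3,0.05]]
    - [0,[0,0,0.41],[0,-0.3,0.05]]

```text
time_s: 32.0
position: [0.6621, -0.0499, 0.0081]
ee_rot: [[0.015, -0.97, -0.243], [-0.035, -0.243, 0.969], [-0.999, -0.006, -0.038]]
wrist_force: [3.4, -13.9, -5.0]
width: 0.0007
```

carry_out:
  series:
    - [0,[0,0,0.2],[0,0,0]]
    - [0,[0,0,0],[0,0,0]]
    - [0,[0,0,-0.3],[0,-0.2,0]]
    - [0,[0,0,-0.6],[0,-0.4,0.1]]
    - [0,[0,0,-0.6],[0,-0.4,0.1]]
    - [0,[-0.5,0,-0.3],[0,-0.3,0.1]]
    - [0,[-2,0,0],[0,-0.3,0]]
    - [0,[-3,0,0],[0,0,0]]

```text
time_s: 32.8
position: [0.662, -0.0668, 0.0594]
ee_rot: [[-0.009, -0.97, -0.241], [-0.004, -0.241, 0.97], [-1.0, 0.009, -0.002]]
wrist_force: [-0.2, 0.5, 0.5]
width: 0.0003
```

```bash
python3 - <<'E'
from h import *
s=hs()
jc=-.2149-.0  # 
jo=-.2056+(.2426-.2149); print("jaw s",jo)
pad=XD*(.628-.032)+YD*(jo-.006); print("pad open",pad)
rows(s,[*(XD*(.628-.040)+YD*(jo-.006)),.10],pose(104.58),6)
E
```

```text
t 32.8 p [ 0.662  -0.0668  0.0594] yaw 103.97 tilt [-0.0086 -0.0041 -1.    ] F [-0.15  0.46  0.47] T [ 0.123 -0.156  0.052] w 0.0003 q [-0.22  0.46  1.52 -0.01  1.17 -2.03]
x_h -4.18 s -231.3 contact at -242.6; Fy -0.48 Fx 0.03
jaw s -0.1779
pad open [ 0.6231005  -0.02794588]
total [-4.04  3.67  4.69] [-0.61 -0.11 -0.54]
per row x 6 [-0.68, 0.61, 0.79] [-0.1, -0.02, -0.09]
```

carry_out:
  series:
    - [0,[-2.5,0,0],[-0.1,0,-0.1]]
    - [0,[-2.5,0,0],[-0.1,0,-0.1]]
    - [0,[-1.5,0.3,-1],[-0.1,0,-0.1]]
    - [0,[0,0.3,-1.5],[-0.1,0,-0.1]]
    - [0,[0,0,-1.5],[-0.1,0,-0.1]]
    - [0,[0,-0.5,-0.5],[-0.1,0,0]]
    - [0,[0,0,0],[0,0,0]]
    - [0,[0,0,0],[0,0,0]]

```text
time_s: 33.6
position: [0.6745, -0.1172, 0.1292]
ee_rot: [[0.003, -0.968, -0.249], [-0.001, -0.249, 0.968], [-1.0, -0.002, -0.001]]
wrist_force: [-0.5, 0.5, -0.4]
width: 0.0006
```

```bash
python3 - <<'E'
from h import *
s=hs(); f=grab("wrist","o_w"); g=grab("top","o_t")
cv2.imwrite("pics/o_t2.png",cv2.resize(g["pixels"][130:200,190:320,::-1],None,fx=6,fy=6,interpolation=cv2.INTER_CUBIC))
E
```

```text
t 33.6 p [ 0.6745 -0.1172  0.1292] yaw 104.45 tilt [ 2.6e-03 -7.0e-04 -1.0e+00] F [-0.47  0.53 -0.36] T [ 0.101 -0.09  -0.017] w 0.0006 q [-0.29  0.42  1.43  0.    1.28 -2.11]
x_h -4.75 s -283.18 contact at -242.6; Fy -0.63 Fx 0.32
```

View pics/o_w.png

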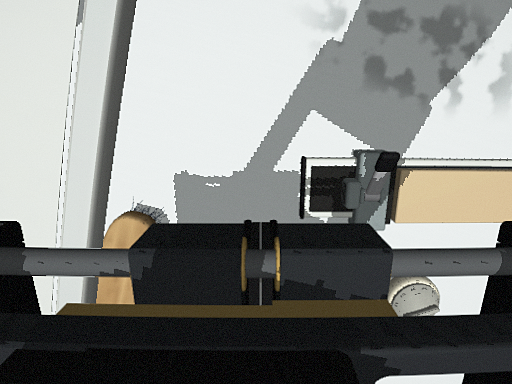

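View pics/o_t2.png

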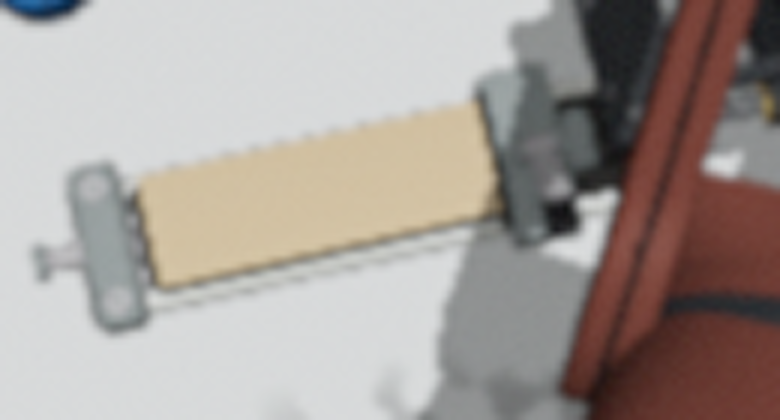

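```bash
python3 - <<'E'
from h import *
f=load("o_w.npz"); P=depthpts(f); rgb=f["pixels"]; z=P[:,:,2]
m=(rgb.max(2)<45)&(z>.045)&(z<.08); v=np.arange(384)[:,None];u=np.arange(512)[None]; m&=(v>140)&(v<180)&(u>365)&(u<410)
Q=P[m]; c=np.median(Q,0); print(len(Q),c,"x_h",c[:2]@XD-.628,"s",c[:2]@YD,"z",Q[:,2].min(),Q[:,2].max(),"s range",np.percentile(Q[:,:2]@YD,[2,98]),"x range",np.percentile(Q[:,:2]@XD-.628,[2,98]))
W=rect(f,(z>.025)&(z<.033)&(v>140)&(v<235)&(u>350)&(u<400),.03,"jaw")
s=hs(); rows(s,[*(XD*(.628-.040)+YD*(-.1839)),.075],pose(104.58),8)
E
```

```text
391 [ 0.61825743 -0.02787902  0.06654497] x_h -0.03667028087292201 s -0.18261613430810328 z 0.05668020504140314 0.07117493725305576 s range [-0.18882208 -0.17461651] x range [-0.04414046 -0.02768298]
jaw [657.  -10.4] [61.6 36.4] long axis deg 13.82
t 33.7 p [ 0.6743 -0.1166  0.1292] yaw 104.49 tilt [ 2.5e-03 -7.0e-04 -1.0e+00] F [0.85 1.2  0.76] T [ 0.135 -0.1   -0.018] w 0.0006 q [-0.29  0.42  1.43 -0.    1.28 -2.11]
x_h -4.75 s -282.58 contact at -242.6; Fy -0.94 Fx -1.13
total [5.4  3.55 9.87] [-0.09 -0.08  0.13]
per row x 8 [0.68, 0.44, 1.23] [-0.01, -0.01, 0.02]
```

carry_out:
  series:
    - [0,[0,0.5,1.4],[0,0,0]]
    - [0,[0.2,0.6,1.6],[0,0,0]]
    - [0,[0.5,0.6,1.6],[0,0,0]]
    - [0,[0.8,0.6,1.6],[0,0,0]]
    - [0,[0.8,0.6,1.6],[0,0,0]]
    - [0,[0.8,0.4,1.3],[0,0,0]]
    - [0,[0.6,0.2,0.6],[0,0,0]]
    - [0,[0.3,0,0],[0,0,0]]

```text
time_s: 34.5
position: [0.6123, -0.0244, 0.0849]
ee_rot: [[-0.001, -0.967, -0.254], [0.001, -0.254, 0.967], [-1.0, 0.001, 0.001]]
wrist_force: [0.6, -0.5, 0.5]
width: 0.0006
```

```bash
python3 - <<'E'
from h import *
s=hs(); rows(s,[*(XD*(.628-.040)+YD*(-.1832)),.075],pose(104.58),4)
E
```

```text
t 34.5 p [ 0.6123 -0.0244  0.0849] yaw 104.72 tilt [-9.e-04  7.e-04 -1.e+00] F [ 0.63 -0.54  0.49] T [ 0.133 -0.153  0.021] w 0.0006 q [-0.17  0.31  1.67  0.    1.17 -2.  ]
x_h -41.52 s -177.79 contact at -242.6; Fy 0.68 Fx -0.47
total [ 0.98 -0.15 -0.54] [ 0.14  0.05 -0.04]
per row x 4 [0.25, -0.04, -0.14] [0.03, 0.01, -0.01]
```

carry_out:
  series:
    - [0,[0.1,-0.05,-0.2],[0.05,0,0]]
    - [0,[0.2,-0.05,-0.2],[0.05,0,0]]
    - [0,[0.2,-0.05,-0.15],[0,0,0]]
    - [0,[0.2,0,0],[0,0,0]]
    - [0,[0.2,0,0],[0,0,0]]
    - [0,[0,0,0],[0,0,0]]
    - [0,[0,0,0],[0,0,0]]
    - [0,[0,0,0],[0,0,0]]

```text
time_s: 35.3
position: [0.6175, -0.0325, 0.0756]
ee_rot: [[0.001, -0.968, -0.25], [-0.0, -0.25, 0.968], [-1.0, -0.001, -0.001]]
wrist_force: [-0.2, -0.0, -0.4]
width: 0.0008
```

```bash
python3 - <<'E'
from h import *
s=hs(); rows(s,[*(XD*(.628-.040)+YD*(-.1832)),.055],pose(104.58),4); f=grab("side","p_s")
cv2.imwrite("pics/p_s.png",cv2.resize(f["pixels"][150:260,180:340,::-1],None,fx=5,fy=5,interpolation=cv2.INTER_CUBIC))
E
```

```text
t 35.3 p [ 0.6175 -0.0325  0.0756] yaw 104.48 tilt [ 1.1e-03 -4.0e-04 -1.0e+00] F [-0.17 -0.02 -0.38] T [ 0.119 -0.064  0.   ] w 0.0008 q [-0.18  0.33  1.66 -0.    1.15 -2.  ]
x_h -38.6 s -186.86 contact at -242.6; Fy -0.03 Fx 0.17
total [2.06 0.14 0.37] [-0.1  -0.04  0.06]
per row x 4 [0.52, 0.04, 0.09] [-0.02, -0.01, 0.01]
```

View pics/p_s.png

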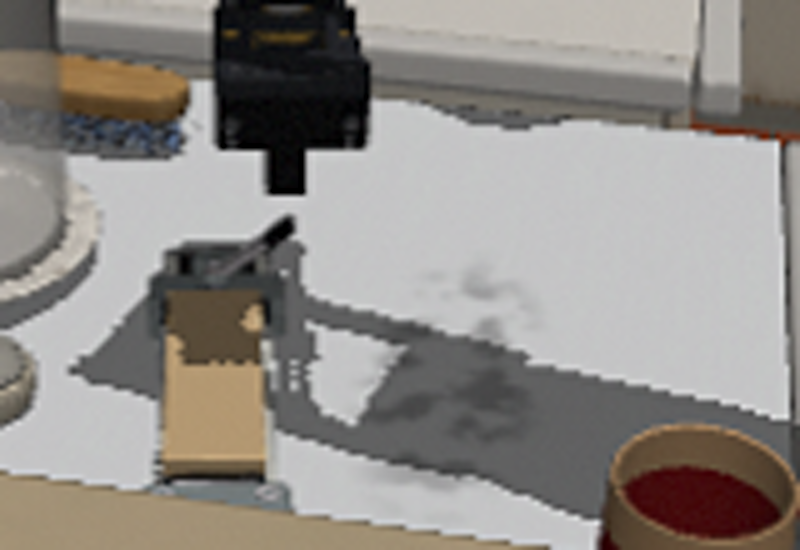

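carry_out:
  series:
    - [0,[0.3,0.08,0.15],[0,0,0]]
    - [0,[0.4,0.08,0.15],[0,0,0]]
    - [0,[0.4,0.06,0.1],[0,0,0]]
    - [0,[0.4,0,0],[0,0,0]]
    - [0,[0.2,0,0],[0,0,0]]
    - [0,[0,0,0],[0,0,0]]
    - [0,[0,0,0],[0,0,0]]
    - [0,[0,0,0],[0,0,0]]

```text
time_s: 36.15
position: [0.6136, -0.0289, 0.0575]
ee_rot: [[0.0, -0.968, -0.251], [-0.001, -0.251, 0.968], [-1.0, 0.0, -0.001]]
wrist_force: [-0.6, 0.5, 2.0]
width: 0.0007
```

```bash
python3 - <<'E'
from h import *
s=hs(); rows(s,[*(XD*(.628-.041)+YD*(-.1832)),.025],pose(104.58),10)
E
```

```text
t 36.15 p [ 0.6136 -0.0289  0.0575] yaw 104.51 tilt [ 2.e-04 -9.e-04 -1.e+00] F [-0.55  0.45  1.98] T [ 0.051  0.021 -0.024] w 0.0007 q [-0.17  0.35  1.68 -0.    1.12 -2.  ]
x_h -41.47 s -182.41 contact at -242.6; Fy -0.58 Fx 0.42
total [ 3.25 -0.05 -0.08] [-0.07 -0.05 -0.  ]
per row x 10 [0.33, -0.0, -0.01] [-0.01, -0.01, -0.0]
```

Contact with the pad (2 N). Press down.

carry_out:
  series:
    - [0,[0.4,0,0],[0,0,0]]
    - [0,[0.4,0,0],[0,0,0]]
    - [0,[0.4,0,0],[0,0,0]]
    - [0,[0.4,0,0],[0,0,0]]
    - [0,[0.4,0,0],[0,0,0]]
    - [0,[0.4,0,0],[0,0,0]]
    - [0,[0.4,0,0],[0,0,0]]
    - [0,[0.4,0,0],[0,0,0]]

```text
time_s: 36.95
position: [0.6138, -0.0296, 0.0247]
ee_rot: [[0.0, -0.968, -0.251], [-0.002, -0.251, 0.968], [-1.0, 0.0, -0.002]]
wrist_force: [-11.5, -1.7, 27.7]
width: 0.0004
```

```bash
python3 - <<'E'
from h import *
s=hs(); rows(s,[*(XD*(.628-.043)+YD*(-.1832)),.025],pose(104.58),10)
E
```

```text
t 36.95 p [ 0.6138 -0.0296  0.0247] yaw 104.52 tilt [ 2.e-04 -2.e-03 -1.e+00] F [-11.53  -1.71  27.72] T [-0.343  1.918 -0.017] w 0.0004 q [-0.18  0.39  1.69 -0.    1.06 -2.  ]
x_h -41.41 s -183.12 contact at -242.6; Fy -1.24 Fx 11.59
total [-0.03  0.16 -0.01] [-0.06 -0.11 -0.02]
per row x 10 [-0.0, 0.02, -0.0] [-0.01, -0.01, -0.0]
```

carry_out:
  series:
    - [0,[0.1,0,0],[0,0,0]]
    - [0,[0,0,0],[0,0,0]]
    - [0,[-0.3,0,0],[0,0,0]]
    - [0,[-1,0,0],[0,0,0]]
    - [0,[-2,0,0],[0,0,0]]
    - [0,[-3,0,-1],[0,0,0]]
    - [0,[-3,0,-3],[0,0,0]]
    - [0,[-3,1,-4],[0,0,0]]

```text
time_s: 37.75
position: [0.6215, -0.1049, 0.147]
ee_rot: [[-0.009, -0.966, -0.258], [0.002, -0.258, 0.966], [-1.0, 0.008, 0.005]]
wrist_force: [1.0, -0.4, -0.5]
width: 0.0005
```

carry_out:
  series:
    - [0,[-3,2,-4],[0,0,0]]
    - [0,[-2,3,-4],[0,0,0]]
    - [0,[-1,3,-3],[0,0,0]]
    - [0,[0,3,-2],[0,0,0]]
    - [0,[0,2,0],[0,0,0]]
    - [0,[0,0,0],[0,0,0]]
    - [0,[0,0,0],[0,0,0]]
    - [0,[0,0,0],[0,0,0]]

```text
time_s: 38.55
position: [0.5338, -0.2695, 0.2156]
ee_rot: [[0.007, -0.967, -0.254], [-0.007, -0.254, 0.967], [-1.0, -0.005, -0.009]]
wrist_force: [-0.7, -0.0, 0.4]
width: 0.0004
```

```bash
python3 - <<'E'
from h import *
s=hs(); w=grab("wrist","q_w"); f=grab("side","q_s"); g=grab("top","q_t")
cv2.imwrite("pics/q_s.png",cv2.resize(f["pixels"][180:260,180:340,::-1],None,fx=5,fy=5,interpolation=cv2.INTER_CUBIC))
cv2.imwrite("pics/q_t.png",cv2.resize(g["pixels"][100:280,160:340,::-1],None,fx=3.3,fy=3.3,interpolation=cv2.INTER_CUBIC))
E
```

```text
t 38.55 p [ 0.5338 -0.2695  0.2156] yaw 104.71 tilt [ 0.0074 -0.0071 -0.9999] F [-0.65 -0.05  0.39] T [ 0.138 -0.114 -0.042] w 0.0004 q [-0.6   0.15  1.6  -0.    1.38 -2.43]
x_h -179.24 s -395.17 contact at -242.6; Fy -0.12 Fx 0.64
```

View pics/q_w.png

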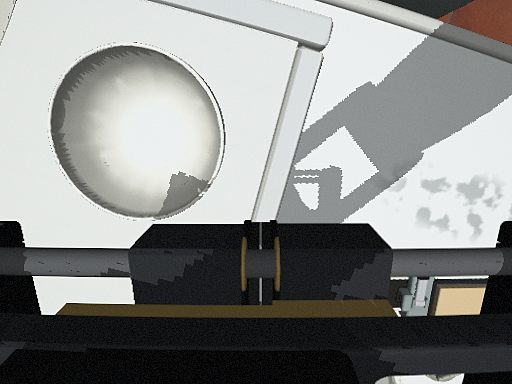

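View pics/q_s.png

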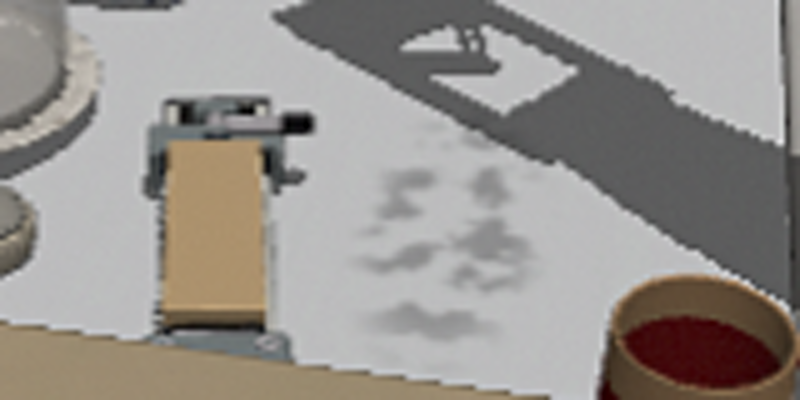

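View pics/q_t.png

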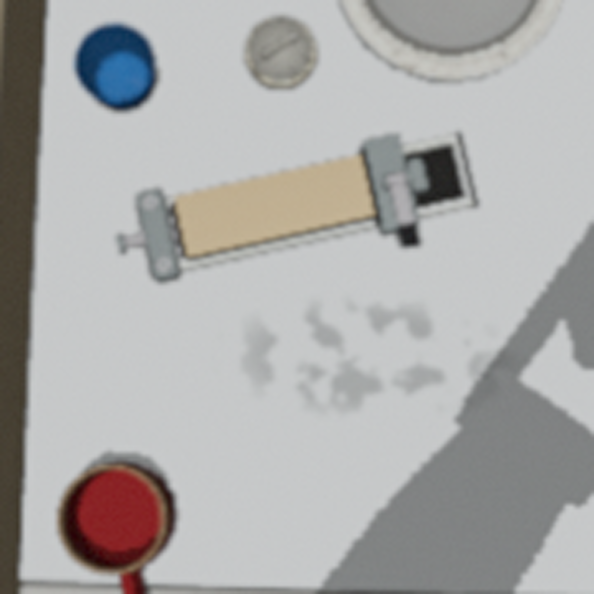

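```bash
python3 - <<'E'
from h import *
f=load("q_s.npz"); P=depthpts(f); print("side pad",[np.round(P[v,u],4).tolist() for v,u in((203,239),(203,241),(204,240),(204,239))])
g=load("q_t.npz"); P=depthpts(g); u,v=160+408/3.3,100+235/3.3; print(u,v,np.round(P[int(v)-1:int(v)+3,int(u)-1:int(u)+3,2],4).tolist())
o=load("o_t.npz")
z=P[:,:,2]; uu=np.arange(512)[None];vv=np.arange(384)[:,None]
hsv=cv2.cvtColor(g["pixels"],cv2.COLOR_RGB2HSV)
W=rect(g,(hsv[:,:,1]>50)&(hsv[:,:,0]<30)&(uu>200)&(uu<290)&(vv>140)&(vv<185),.04,"stone")
E
```

```text
side pad [[0.6123, -0.036, 0.0359], [0.6062, -0.0345, 0.0377], [0.6078, -0.0285, 0.0378], [0.6103, -0.0267, 0.0386]]
283.6363636363636 171.21212121212122 [[0.0413, 0.0401, 0.0414, 0.0423], [0.0359, 0.0372, 0.0343, 0.0379], [0.0385, 0.0389, 0.04, 0.0352], [0.039, 0.0378, 0.0404, 0.0402]]
stone [628.9  75.4] [ 48.  152.6] long axis deg 104.23
```

```bash
python3 - <<'E'
from station import arm
print(arm.close_job())
E
```

```text
the job is handed in; nothing more can be done
None
```

The stone is in its holder, clamped between the jaw and the end stop with the lever pressed flat. I handed the job in at about 39 s, with the arm well clear.

- **Laying the stone:** I gripped it with 11 N and lowered it gently until the bed took its weight. It measured flat (top at 40.4 mm), within about 1 mm of the centre line and parallel to the holder.
- **Closing the jaw:** I pushed the jaw squarely at the middle of its lug. It dragged with about 5 N, and about 7 N once the stone was sliding. It stopped against the end stop after about 28 mm of travel. I then raised the push to a total of about 14.5–15 N, which is 9.5–10 N on the stone, and held it about 1.5 s before letting go.
- **Locking:** The lever bottomed out with a short peak of about 28 N at the pad, more than the 3 to 8 N it needs. The pad now measures about 38 mm high, which is flat.

**Last checks:** In the final top and side pictures the stone sits between jaw and stop with no gap I could see, and the lever is level. The cup, timer and mug stand where they were.

**What disagreed or was not checked:**
- The fingertips measured about 13 mm short of the reported tool point instead of 22 mm ahead of it. My first grasp therefore closed on air above the stone, and I corrected all heights for this.
- I did not take a final close-up of the two ends or of the jaw's squareness. These rest on the push forces, the finger angle (within 0.3° of square) and the more distant views.

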